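Clamp a ball valve in the cam fixture and open it

TASK

The ball valve standing on end on the bench is to be stroke-checked: set it right way up (stem and handle on top) and lower it, without dropping it, into the nest of the cam-lock fixture, its handle reaching out over the fixed back jaw, on the side away from the cam. Clamp it by swinging the cam lever through its quarter turn to the stop, and only then swing the valve's own handle through its quarter turn to its stop, in line with the bore and fully open. Leave both levers at their stops, and leave everything else on the bench where it is.

Things in the scene. Friction and masses are not known exactly. Their poses are not given: they have to be found in the camera images.
- valve: Steel ball valve 0.67 kg, the only one with a flat lever handle. Origin mid-body on the bore axis: x bore, z stem (towards the handle), y where the closed handle points. Body block 48 x 46 x 46 mm about the origin; end hubs 36 mm diameter out to x = +-36 mm. Starts standing on its -x hub (x up, origin 36 mm high, stem side roughly to the robot's right, -y), swapping places with actuator and angle valve
- bonnet (a point): Point on the valve's stem axis 40 mm above the bore axis, in the bonnet (neck) block: 30 (x) x 26 (y) mm, from z = 23 (top of the body block) to z = 50 mm; handle above it, stem nut up to z = 64 mm. Right way up the valve stands steadily on its flat 48 x 46 mm underside, origin 23 mm above the bench
- valve_handle (a joint): Valve handle angle, rad: 0 = closed stop, handle along the valve's +y, across the bore; turns counter-clockwise seen from above the stem to 1.571 = open stop, handle along the valve's -x, in line with the bore. Starts at 0 to 0.15. Dry friction about 0.15 N m: stays where it is left
- handle_end (a point): Outer end of the valve handle, 105 mm from the stem axis, 55 mm above the bore axis (mid thickness). Flat steel lever 18 mm wide, 6 mm thick; grey grip sleeve 20 mm wide, 10 mm thick from 39 to 105 mm out
- fixture: Cam-lock holding fixture bolted to the bench. Origin on the bench under the middle of the nest; x = bore of the clamped valve, y = from cam and moving jaw to the fixed back jaw, z up. Aluminium base 150 x 160 x 12 mm, y = -97 to +63 mm. Steel back jaw 66 mm long, face at y = +23 mm, top 56 mm high, 4 mm lead-in chamfer. Rest pad for the body's underside, top 18 mm high
- nest (a point): Where the valve's origin lies when clamped: 41 mm above the bench on the fixture's z axis; axes as the fixture's. Two slotted end plates, 50 mm high, 3 mm chamfers: inner faces at x = +-27 mm (3 mm play for the body), hub slots from y = -23.5 to +19.5 mm. The valve goes in with its origin at y = 0 (at the jaw) down to -4 mm, best -2 mm; the moving jaw pushes it home
- cam_lever (a joint): Cam lever angle, rad: 0 = open, lever along the fixture's -y, straight out; turns counter-clockwise seen from above to 1.571 = clamped stop, lever along the fixture's +x. Starts at 0 to 0.2. Its eccentric drives the 44 mm long moving jaw 6 mm to +y against the valve; 2 to 5 N at its end is enough and it stays where it is left
- cam_pivot (a point): On the vertical pivot of the cam lever at the lever's mid height, 56 mm above the bench, 57 mm from the fixture's origin towards -y. Under the lever is the eccentric steel disc that drives the moving jaw
- cam_end (a point): Outer end of the cam lever, 108 mm from its pivot, 56 mm above the bench. Flat steel arm 20 mm wide, then a round grey grip 16 mm in diameter from 50 to 108 mm out
- actuator: Bystander: blue box-shaped electric actuator 85 x 115 x 104 mm, loose. Origin under its middle.
- angle_valve: Bystander: brass angle valve with a dark handwheel of 72 mm diameter, standing on a 72 mm flange, 107 mm high, loose. Origin under its middle.
- spanner: Bystander: steel spanner 170 mm long lying on the bench, loose.
- flange: Bystander: steel flange 100 mm in diameter, 24 mm high, lying flat, loose.
- gauge: Bystander: round dial gauge 72 mm in diameter on a foot, 110 mm high, loose.
- sealant: Bystander: grey bottle 54 mm in diameter, 130 mm high, loose.
Things that resemble listed ones, but are neither listed nor needed, are in the scene too. Leave any purple or red look-alike of the valve alone.

How it is judged (in metres and radians):
On the way, in this order (a step that is already met when the one before it is completed fails the run):
1. the valve sits in the nest, stem up, its handle out over the back jaw, still closed, and has been let go (x of valve in the frame of nest between -0.005 and 0.005 m and y of valve in the frame of nest between -0.008 and 0.003 m and z of valve in the frame of nest below 0.004 m and angle between valve's own z axis and vertical below 0.1 rad and angle between the x axis of valve and the x axis of fixture, either way round below 0.2 rad and y of handle_end in the frame of fixture above 0.05 m and value of joint valve_handle below 0.5 rad and contact force between the fingers and valve below 0.05 N), for 0.2 s.
2. the cam lever is at its clamped stop and the valve is against the back jaw, still closed (x of valve in the frame of nest between -0.005 and 0.005 m and y of valve in the frame of nest between -0.008 and 0.003 m and z of valve in the frame of nest below 0.004 m and angle between valve's own z axis and vertical below 0.1 rad and angle between the x axis of valve and the x axis of fixture, either way round below 0.2 rad and value of joint cam_lever above 1.5 rad and y of valve in the frame of nest above -0.002 m and value of joint valve_handle below 0.7 rad), for 0.1 s.
3. the valve handle is at its open stop, the valve still clamped (x of valve in the frame of nest between -0.005 and 0.005 m and y of valve in the frame of nest between -0.008 and 0.003 m and z of valve in the frame of nest below 0.004 m and angle between valve's own z axis and vertical below 0.1 rad and angle between the x axis of valve and the x axis of fixture, either way round below 0.2 rad and value of joint each of cam_lever, valve_handle above 1.5 rad and y of valve in the frame of nest above -0.002 m), for 0.1 s.
At the end, for the whole second after the job is handed in: Valve in the nest: stem up within 0.1 rad, off its seated place by at most 5 mm along x, -2 to +3 mm along y, 4 mm up; bore along the fixture x within 0.2 rad; cam lever and valve handle above 1.50 rad, handle along fixture -x; at rest and released (all of step 3 and x of handle_end in the frame of fixture below -0.06 m and linear speed of valve below 0.02 m/s); the robot touches nothing.
It fails at once if the valve is dropped: it moves faster than 0.5 m/s while no finger touches it (linear speed of valve above 0.5 m/s and contact force between the fingers and valve below 0.02 N).
It fails at once if another loose thing on the bench (actuator, angle valve, spanner, flange, gauge or bottle) is displaced by more than 30 mm (distance of any of actuator, angle_valve, spanner, flange, gauge, sealant from where it was at the start of the episode above 0.03 m).
It also fails if it takes over 72 s, if anything falls off the work surface, if the arm or the gripper's body presses on something with over 40 N, if the wrist force passes 120 N, or if a joint passes its speed limit or range.

ROBOT

A 6-joint arm with a two-finger parallel gripper is mounted at the origin on the work surface. World frame = base frame: x ahead of the robot, y to its left, z up, the work surface at z = 0. Lengths are in mm, angles in rad, forces in N, time in s.
With the tool pointing down it reaches from about 350 to 975 mm from the base axis. Payload 4.9 kg.
Tool frame: the origin (TCP) lies midway between the tips of the shut fingers; the grasp point (between the pads) lies 19 mm behind it; z points along the fingers, y is the direction in which the jaws open and shut (so a half turn about z gives the same grasp; the last joint's range is limited). The gripper opens to 85 mm and grips with 20 to 120 N. Pads are 22 mm wide; open, the fingers measure 114 mm over their backs; the gripper's body (76 mm by 85 mm) begins 54 mm behind the grasp point. The pads swing forward as they close: fully open they stand 13 mm farther back than shut.
Start: joints at [1.115, 0.053, 1.613, -0, 1.476, -0.119], TCP at [206.532, 589.87, 231.304] pointing down, gripper open.
Joint ranges: [-3.01, 3.01], [-1.01, 2.22], [0.06, 2.58], [-1.02, 4.17], [0.09, 2.62], [-3.14, 3.14]. Speed limits (rad/s): [2.57, 2.57, 3.14, 3.14, 3.14, 3.14].

INTERFACE

Orientations are given as [roll, pitch, yaw] about the fixed x, y, z axes, in that order (R = Rz(yaw) Ry(pitch) Rx(roll)).
In Python, from cell import r gives the robot as it stands.
- The arm moves only by the tool play_rows, never from a script. Its argument "targets" is a list of rows, each a list of 5 numbers: the opening, from 0 (shut) to 1 (fully open), then the shift along the tool's x, y, z in m, then the turn about the tool's z in degrees. In form: [[grip, dx, dy, dz, roll], ...]. A call has 1 to 10 rows; each row shifts and turns the commanded pose from where the row before left it, along the tool's axes as they then stand; what a row does not reach is not made up. A row lasts 1/12 s, in which the tool goes at most 41.7 mm and 7.16 degrees, less where a joint would pass 70% of its speed; a pose out of reach is approached as far as the arm can. A call is refused whole if a number of a shift passes 0.0417 or a number of a turn 7.16, either way. A call with a gripper value outside its range is refused whole. The fingers move at their own pace and stop on an object; "grip_force" is the grip in N (left out, the last holds). Time passes only in rows, so rows that do not move let the fingers close. It gives the time, the measured TCP pose, the force and the opening at its end, in the units of the state.
- r.observe(): the state, without advancing time (a new reading comes with each control period).
- r.grab_frame(name): name is "side" or "top"; returns a dict with "color" (384x512x3 uint8, red, green, blue), "mtx" (3x3 intrinsics, pixels), "position" and "orientation" of the camera in the world. Camera axes: x right, y down, z forward; pixel columns grow to the right and rows downward; lengths in mm; the calibration is good to about 2 mm. A picture is of the moment at which its call begins. There is no depth.
- r.sign_off(): hands the job in, once; it reports no verdict.
The state is a dict: "t": time; "q": joint angles; "joint_velocities": joint speeds; "tau": joint torques, N m; "tcp_pos": TCP position; "orientation": TCP orientation; "force": force on the tool from outside, world axes, zero at the start; "ft_torque": the same for the moment, N m; "width": finger opening in mm.
Only numpy, scipy, OpenCV 4.12 (cv2) and the standard library are available. Lean on these libraries where they do the work, as an engineer would, in place of code of your own. Each camera call takes 0.05 s, during which the arm holds its last target.

## Working session

There is one attempt and no reset: what is moved stays moved. The work goes in short steps, Python scripts to look and compute and a tool call to move; the robot and the scene stay as the last step left them, time stands still between calls to the robot, and variables do not carry over. Pictures are saved under pics/ and viewed, and the job is handed in when it is done.

Besides the shell and the picture viewer there is one more tool, called after "Emit:" by a JSON object that holds its "method" and its "body", one argument or row to a line. play_rows: Moves the arm, as the interface text tells. Its arguments: {"type":"object","properties":{"targets":{"type":"array"},"grip_force":{"type":"number"}},"required":["targets"]}

```bash
ls; mkdir -p pics
cat > h.py <<'E'
import numpy as np, cv2
from cell import r
from scipy.spatial.transform import Rotation as R
def shot(name,fn):
    f=r.grab_frame(name); cv2.imwrite('pics/'+fn,cv2.cvtColor(f['color'],cv2.COLOR_RGB2BGR))
    np.savez('pics/'+fn+'.npz',**{k:np.array(v) for k,v in f.items()}); return f
E
python3 - <<'E'
from h import *
for n in('side','top'):
    f=shot(n,n+'0.png'); print(n,f['mtx'],f['position'],f['orientation'])
print(r.observe())
for n in('side','top'):
    i=cv2.imread(f'pics/{n}0.png'); cv2.imwrite(f'pics/{n}0b.png',cv2.resize(i,(800,600),interpolation=cv2.INTER_CUBIC))
E
```

```text
pics
side [[470.22296246   0.         251.81384206]
 [  0.         470.22296246 187.75233357]
 [  0.           0.           1.        ]] [-474.36667443 -721.85736116 1337.84575468] [-2.35834867  0.00862708 -0.8954933 ]
top [[479.46867749   0.         254.58317892]
 [  0.         479.46867749 194.81117161]
 [  0.           0.           1.        ]] [ 291.41182516   65.02645586 1653.59594001] [-3.01528453 -0.00471936 -1.58417845]
{'t': 0.1, 'q': array([ 1.11501003e+00,  5.32985195e-02,  1.61416363e+00, -1.39805630e-05,
        1.47600799e+00, -1.19013036e-01]), 'joint_velocities': array([-0.00114608, -0.00010075, -0.00350482,  0.00070875,  0.00041366,
       -0.00083166]), 'tau': array([ 9.81442895e-05, -3.94905818e+01, -3.71362638e+01, -1.89361367e-04,
        3.90054789e-03, -4.66553900e-06]), 'tcp_pos': array([206.28578212, 589.37262001, 230.17705866]), 'orientation': array([-3.13972679e+00, -2.09101364e-04,  2.80482053e+00]), 'force': array([-0.5252617 ,  0.01298683, -0.30846189]), 'ft_torque': array([ 0.04385599, -0.01879412,  0.00731383]), 'width': 85.29608869059898}
```

View pics/side0b.png

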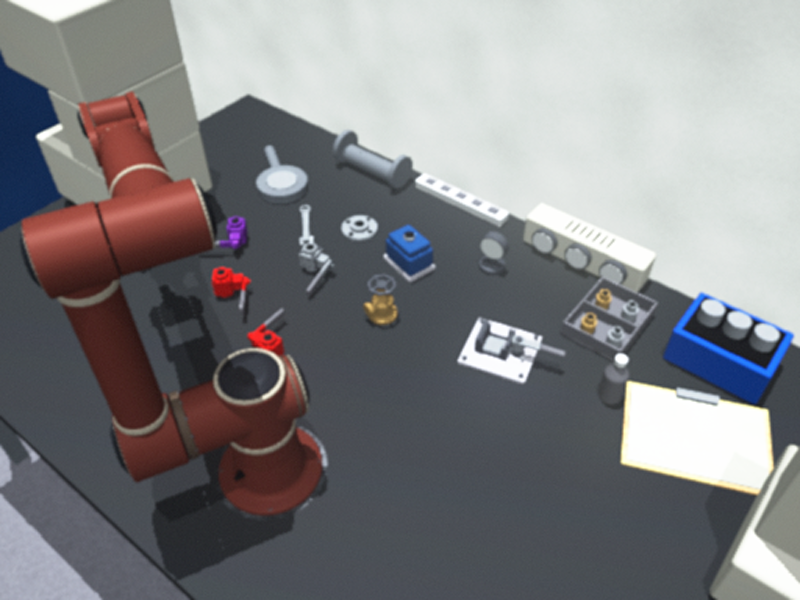

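View pics/top0b.png

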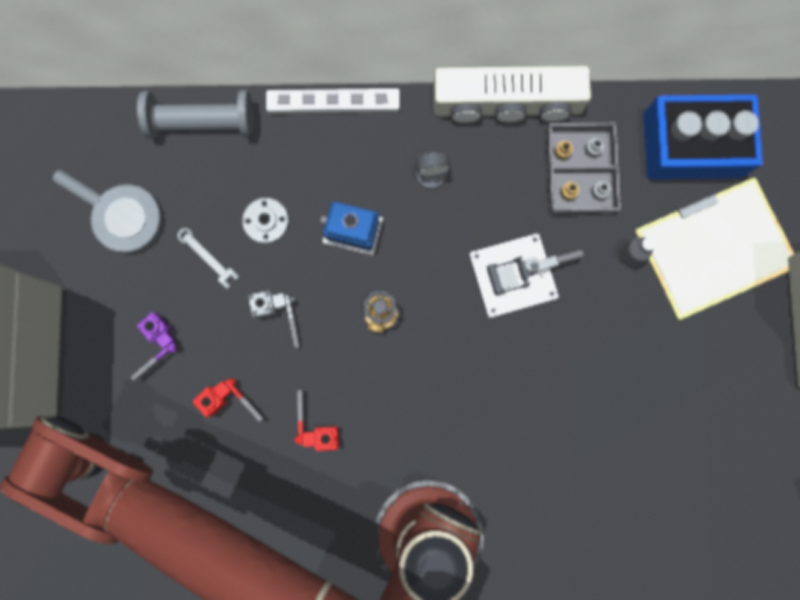

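```bash
cat >> h.py <<'E'
def load(fn):
    return dict(np.load('pics/'+fn+'.npz'))
def ray(f,px):
    px=np.atleast_2d(px).astype(float)
    d=np.c_[px,np.ones(len(px))]@np.linalg.inv(f['mtx']).T
    return d@R.from_euler('xyz',f['orientation']).as_matrix().T
def onz(f,px,z):
    d=ray(f,px); p=f['position']; s=(z-p[2])/d[:,2]; return p+d*s[:,None]
def proj(f,P):
    P=np.atleast_2d(P); c=(P-f['position'])@R.from_euler('xyz',f['orientation']).as_matrix()
    c=c@f['mtx'].T; return c[:,:2]/c[:,2:]
def two(f,p,g,q):
    d1=ray(f,p)[0];d2=ray(g,q)[0];d1/=np.linalg.norm(d1);d2/=np.linalg.norm(d2)
    A=np.c_[d1,-d2]; s=np.linalg.lstsq(A,g['position']-f['position'],rcond=None)[0]
    a=f['position']+d1*s[0]; b=g['position']+d2*s[1]; return (a+b)/2,np.linalg.norm(a-b)
def crop(f,x0,x1,y0,y1,fn,k=8):
    im=cv2.cvtColor(f['color'][y0:y1,x0:x1],cv2.COLOR_RGB2BGR)
    im=cv2.resize(im,None,fx=k,fy=k,interpolation=cv2.INTER_CUBIC); cv2.imwrite('pics/'+fn,im)
E
python3 - <<'E'
from h import *
t=load('top0.png'); s=load('side0.png')
a=[]
crop(t,150,200,175,235,'a1.png',8)
crop(t,295,380,145,210,'a2.png',8)
crop(s,180,220,145,195,'a3.png',10)
crop(s,285,370,195,250,'a4.png',9)
print(proj(t,[[0,0,0],[206,590,230]]), proj(s,[[0,0,0]]))
E
```

```text
[[272.85039961 343.22742252]
 [ 72.65888496 287.64759353]] [[173.30521456 299.49242173]]
```

View pics/a1.png

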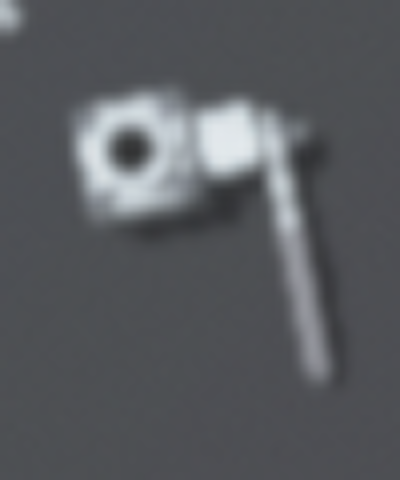

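View pics/a2.png

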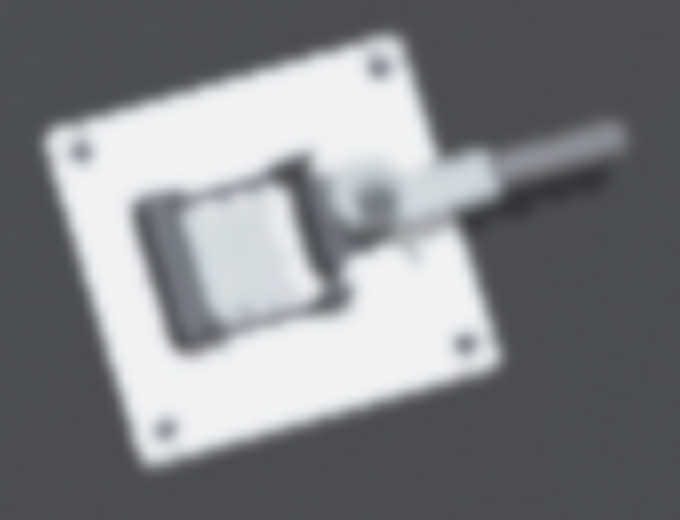

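View pics/a3.png

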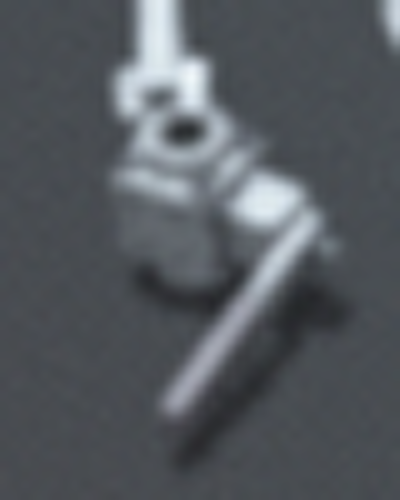

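View pics/a4.png

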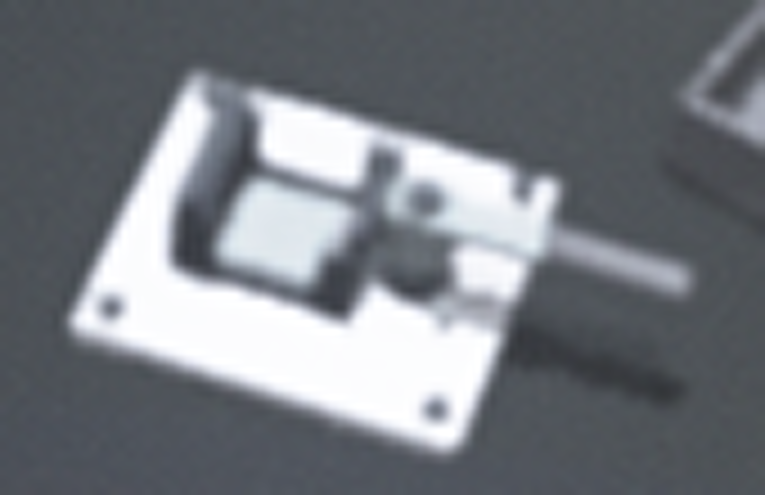

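Run:
```python
from h import *
t=load('top0.png'); s=load('side0.png')
def up(f,x0,x1,y0,y1,k=8):
    return cv2.resize(cv2.cvtColor(f['color'][y0:y1,x0:x1],cv2.COLOR_RGB2GRAY),None,fx=k,fy=k,interpolation=cv2.INTER_CUBIC)
def nat(c,x0,y0,k=8): return (np.asarray(c,float)+.5)/k-.5+[x0,y0]
# fixture base: top view quad, and side view quad
for f,b in((t,(295,380,145,210)),(s,(285,370,195,250))):
    g=up(f,*b); m=(g>150).astype(np.uint8)
    m=cv2.morphologyEx(m,cv2.MORPH_OPEN,np.ones((25,25)))
    c=max(cv2.findContours(m,0,2)[0],key=cv2.contourArea)
    h=cv2.convexHull(c)[:,0]
    n=nat(h,b[0],b[2]); W=onz(f,n,12)[:,:2].astype(np.float32)
    print(cv2.minAreaRect(W))
    q=cv2.approxPolyDP(cv2.convexHull(W.reshape(-1,1,2)),8,True)[:,0]; print(q)
# valve points
n=lambda c:nat(c,150,175)
print('hub bore z72',onz(t,n([[130,147]]),72))
print('neck z51',onz(t,n([[228,138]]),51))
print('handle',onz(t,n([[272,115],[275,150],[318,375]]),[46,46,46] if 0 else 45))
for n_ in('tool',):
    pass
```

```text
((566.6173095703125, -213.703857421875), (154.81341552734375, 186.8871307373047), 15.195305824279785)
[[ 656.10614  -260.0653  ]
 [ 615.76794  -107.702896]
 [ 472.00812  -144.56348 ]
 [ 511.80157  -298.0369  ]
 [ 599.63007  -301.56625 ]]
((562.6519165039062, -201.86358642578125), (158.8350372314453, 169.74411010742188), 15.203362464904785)
[[ 600.58813  -104.709274]
 [ 465.69894  -146.49146 ]
 [ 511.32217  -296.69733 ]
 [ 647.703    -259.1512  ]
 [ 645.7309   -204.73799 ]]
hub bore z72 [[502.1828162 349.834612   72.       ]]
neck z51 [[508.27875064 312.41776467  51.        ]]
handle [[518.67237421 294.80877393  45.        ]
 [503.72057427 293.46331662  45.        ]
 [408.29050171 274.9465858   45.        ]]
```

```bash
cat >> h.py <<'E'
def nat(c,x0,y0,k=8): return (np.asarray(c,float)+.5)/k-.5+[x0,y0]
def go(x,y,z,yawdeg=None,o=None):
    """print tool-axis totals (mm) to reach world target, from measured pose"""
    o=o or r.observe(); yw=o['orientation'][2]; p=o['tcp_pos']; d=np.array([x,y,z])-p
    print('t',round(o['t'],2),'pos',p.round(1),'rpy',np.degrees(o['orientation']).round(1),'w',round(o['width'],1),'F',o['force'].round(1))
    if yawdeg is not None:
        print('roll total',round((np.degrees(yw)-yawdeg+180)%360-180,1)); yw=np.radians(yawdeg)
    c,s=np.cos(yw),np.sin(yw)
    print('tool dxyz mm',round(c*d[0]+s*d[1],1),round(s*d[0]-c*d[1],1),round(-d[2],1))
E
python3 - <<'E'
from h import *
t=load('top0.png'); s=load('side0.png')
print(two(t,nat([130,147],150,175),s,nat([183,131],180,145,10)))
print(two(t,nat([228,138],150,175),s,nat([268,195],180,145,10)))
print(two(t,nat([318,378],150,175),s,nat([172,408],180,145,10)))
go(508,313.5,140,100)
E
```

```text
(array([500.34012238, 350.51989689,  75.53159864]), np.float64(3.808060696046153))
(array([506.50483462, 312.26668654,  57.54459753]), np.float64(2.4715487736492014))
(array([407.61369419, 276.35867829,  35.09387528]), np.float64(0.357779333115386))
t 0.1 pos [206.3 589.4 230.2] rpy [-179.9   -0.   160.7] w 85.3 F [-0.5  0.  -0.3]
roll total 60.7
tool dxyz mm -324.1 249.2 90.2
```

Emit:
{"method": "play_rows", "body": {
  "targets": [
    [0.8,0,0,0,6.75],
    [0.8,0,0,0,6.75],
    [0.8,0,0,0,6.75],
    [0.8,0,0,0,6.75],
    [0.8,0,0,0,6.75],
    [0.8,0,0,0,6.75],
    [0.8,0,0,0,6.75],
    [0.8,0,0,0,6.75],
    [0.8,0,0,0,6.7]
  ],
  "grip_force": 25
}}

```text
t: 0.85
tcp_pos: [206.4, 589.5, 230.6]
orientation: [-3.141, 0.001, 1.74]
force: [-0.1, 0.2, 0.8]
width: 68.4
```

Emit:
{"method": "play_rows", "body": {
  "targets": [
    [0.8,-0.032,0.025,0,0],
    [0.8,-0.032,0.025,0,0],
    [0.8,-0.032,0.025,0,0],
    [0.8,-0.032,0.025,0,0],
    [0.8,-0.032,0.025,0,0],
    [0.8,-0.032,0.025,0,0],
    [0.8,-0.032,0.025,0,0],
    [0.8,-0.032,0.025,0,0],
    [0.8,-0.032,0.025,0,0],
    [0.8,-0.032,0.025,0,0]
  ]
}}

```text
t: 1.68
tcp_pos: [509.2, 316.4, 230.8]
orientation: [-3.141, 0.0, 1.745]
force: [0.1, 0.8, -0.6]
width: 68.3
```

Run:
```python
from h import *
go(508.2,313.5,100,100); print(r.observe()['q'])
```

```text
t 1.68 pos [509.2 316.4 230.8] rpy [-180.    0.  100.] w 68.3 F [ 0.1  0.8 -0.6]
roll total -0.0
tool dxyz mm -2.7 -1.5 130.8
[ 4.31874664e-01 -6.39634823e-03  1.67376177e+00  1.24290456e-04
  1.47487289e+00  2.57382398e-01]
```

Emit:
{"method": "play_rows", "body": {
  "targets": [
    [0.7,-0.001,-0.0005,0.03,0],
    [0.7,-0.001,-0.001,0.03,0],
    [0.7,-0.001,0,0.03,0],
    [0.7,0,0,0.03,0],
    [0.7,0,0,0.012,0],
    [0.7,0,0,0,0]
  ]
}}

```text
t: 2.18
tcp_pos: [504.4, 313.5, 94.6]
orientation: [-3.133, 0.002, 1.745]
force: [0.3, -0.8, -0.5]
width: 59.6
```

Run:
```python
from h import *
go(508.2,313.5,45,100)
t=shot('top','t1.png'); s=shot('side','s1.png')
crop(t,130,220,150,235,'b1.png',8); crop(s,160,235,120,200,'b2.png',7)
```

```text
t 2.18 pos [504.4 313.5  94.6] rpy [-1.795e+02  1.000e-01  1.000e+02] w 59.6 F [ 0.3 -0.8 -0.5]
roll total -0.0
tool dxyz mm -0.7 3.7 49.6
```

View pics/b1.png

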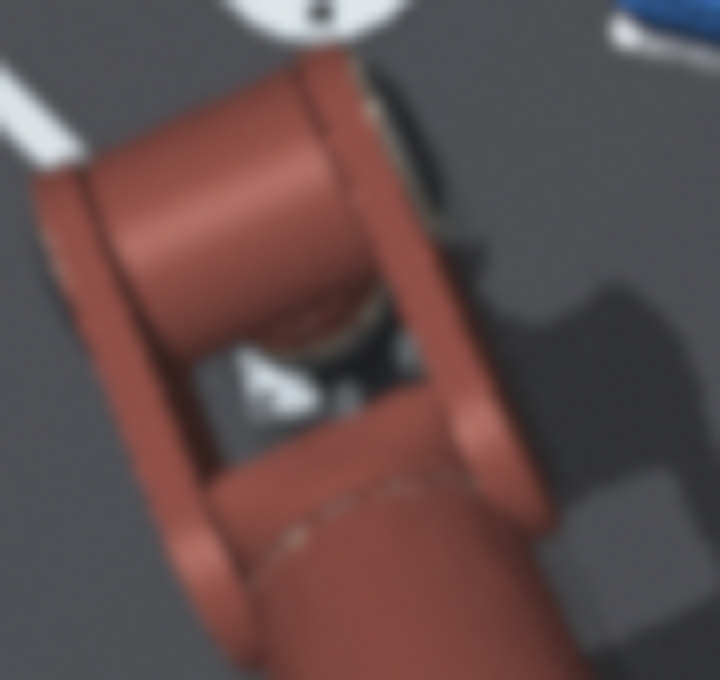

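View pics/b2.png

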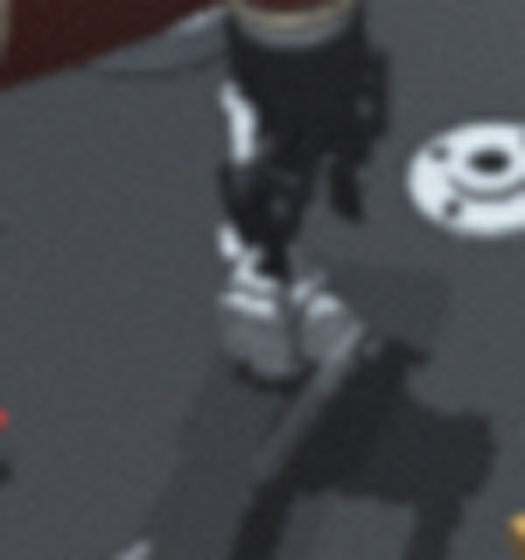

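Run:
```python
from h import *
s=load('s1.png')
def c(P,n):
    q=proj(s,P); print(n,((q-[160,120]+.5)*7-.5).round(0).tolist())
p=r.observe()['tcp_pos']; j=np.array([.985,.174,0]); tx=np.array([-.174,.985,0])
up=np.array([0,0,5.])
c([p+up-30*j,p+up-30*j+11*tx,p+up-30*j-11*tx,p+up+30*j],'near tip, ±11, far')
O=np.array([502,350,36.]); z=-tx; y=-j; x=np.array([0,0,1.])
c([O+36*x, O+24*x+23*z+23*y,O+24*x-23*z+23*y,O+24*x+23*z-23*y],'hub top, body corners')
c([O+15*x+23*z+13*y,O+15*x+50*z+13*y,O+15*x+50*z-13*y,O+105*y+55*z],'neck corners, handle end')
```

```text
near tip, ±11, far [[292.0, 277.0], [276.0, 271.0], [308.0, 283.0], [349.0, 216.0]]
hub top, body corners [[274.0, 270.0], [288.0, 321.0], [221.0, 296.0], [331.0, 274.0]]
neck corners, handle end [[299.0, 322.0], [338.0, 337.0], [362.0, 311.0], [260.0, 458.0]]
```

Emit:
{"method": "play_rows", "body": {
  "targets": [
    [0.7,-0.001,0.003,0,0],
    [0.7,0,0.001,0.01,0],
    [0.7,0,0,0.01,0],
    [0.7,0,0,0.005,0],
    [0.7,0,0,0,0],
    [0.7,0,0,0,0]
  ]
}}

```text
t: 2.78
tcp_pos: [510.9, 314.4, 73.5]
orientation: [-3.14, 0.0, 1.746]
force: [-0.6, -0.2, 0.1]
width: 59.9
```

Run:
```python
from h import *
go(508.2,313.5,45,100)
```

```text
t 2.78 pos [510.9 314.4  73.5] rpy [-179.9    0.   100. ] w 59.9 F [-0.6 -0.2  0.1]
roll total 0.0
tool dxyz mm -0.5 -2.8 28.5
```

Emit:
{"method": "play_rows", "body": {
  "targets": [
    [0.7,-0.001,-0.0025,0.005,0],
    [0.7,0,0,0.008,0],
    [0.7,0,0,0.008,0],
    [0.7,0,0,0.006,0],
    [0.7,0,0,0.002,0],
    [0.7,0,0,0,0],
    [0.7,0,0,0,0],
    [0.7,0,0,0,0]
  ]
}}

```text
t: 3.45
tcp_pos: [509.5, 313.4, 45.7]
orientation: [3.141, -0.0, 1.745]
force: [-0.2, -0.8, -1.1]
width: 59.9
```

Run:
```python
from h import *
go(508.2,313.1,45,100)
s=shot('side','s2.png'); crop(s,160,235,120,200,'b3.png',7)
```

```text
t 3.45 pos [509.5 313.4  45.7] rpy [180.  -0. 100.] w 59.9 F [-0.2 -0.8 -1.1]
roll total 0.0
tool dxyz mm -0.0 -1.3 0.7
```

View pics/b3.png

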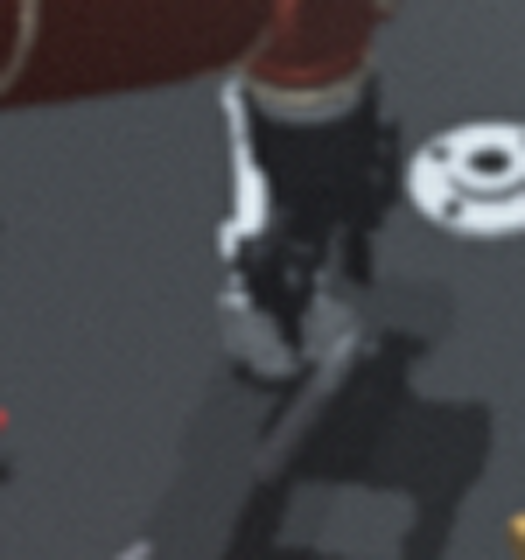

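Emit:
{"method": "play_rows", "body": {
  "targets": [
    [0.3,0,0,0,0],
    [0.2,0,0,0,0],
    [0.1,0,0,0,0],
    [0.1,0,0,0,0],
    [0.1,0,0,0,0],
    [0.1,0,0,0,0]
  ],
  "grip_force": 25
}}

```text
t: 4.0
tcp_pos: [509.2, 313.2, 45.7]
orientation: [-3.141, 0.0, 1.746]
force: [-2.3, -1.7, 2.8]
width: 25.2
```

Run:
```python
from h import *
go(508.2,313.1,45,100)
s=shot('side','s3.png'); crop(s,160,235,120,200,'b4.png',7)
```

```text
t 4.0 pos [509.2 313.2  45.7] rpy [-180.    0.  100.] w 25.2 F [-2.3 -1.7  2.8]
roll total 0.0
tool dxyz mm 0.1 -0.9 0.7
```

View pics/b4.png

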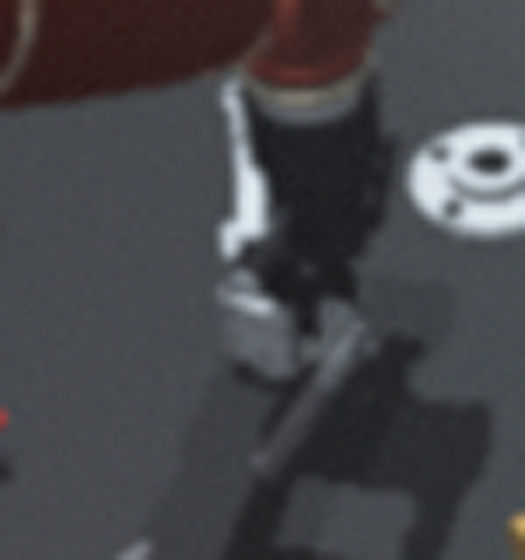

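Emit:
{"method": "play_rows", "body": {
  "targets": [
    [0.1,0.0035,0,-0.0035,0],
    [0.1,0.0035,0,-0.0035,0],
    [0.1,0.0035,0,-0.0033,0],
    [0.1,0.0035,0,-0.003,0],
    [0.1,0.004,0,-0.0025,0],
    [0.1,0.004,0,-0.0025,0],
    [0.1,0.0042,0,-0.002,0],
    [0.1,0.0042,0,-0.002,0],
    [0.1,0,0,0,0],
    [0.1,0,0,0,0]
  ]
}}

```text
t: 4.88
tcp_pos: [503.9, 343.5, 67.8]
orientation: [3.141, 0.0, 1.746]
force: [-0.6, 0.1, -6.6]
width: 24.9
```

Run:
```python
from h import *
go(508.2,313.1,45,100)
s=shot('side','s4.png'); crop(s,160,235,120,200,'b5.png',7)
```

```text
t 4.88 pos [503.9 343.5  67.8] rpy [180.   0. 100.] w 24.9 F [-0.6  0.1 -6.6]
roll total 0.0
tool dxyz mm -30.7 -1.0 22.8
```

View pics/b5.png

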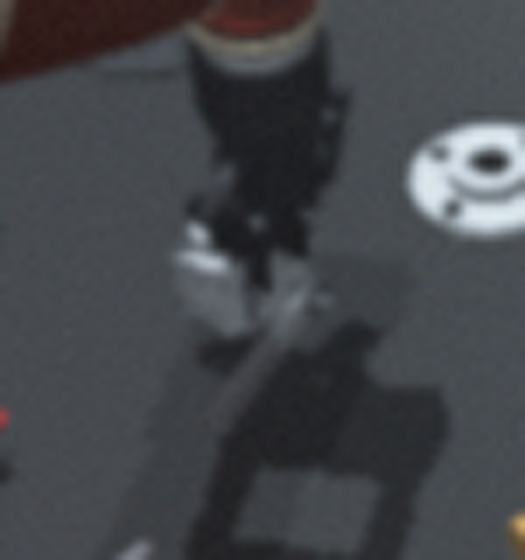

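Emit:
{"method": "play_rows", "body": {
  "targets": [
    [0.1,0,0,0,0],
    [0.1,0,0,0,0],
    [0.1,0,0,-0.02,0],
    [0.1,0,0,0,0],
    [0.1,0,0,0.02,0],
    [0.1,0,0,-0.02,0],
    [0.1,0,0,0,0],
    [0.1,0,0,0,0]
  ],
  "grip_force": 20
}}

```text
t: 5.6
tcp_pos: [505.2, 343.9, 88.8]
orientation: [3.138, -0.002, 1.745]
force: [0.1, 0.7, -6.1]
width: 24.6
```

Run:
```python
from h import *
go(508.2,313.1,45,100)
s=shot('side','s5.png'); crop(s,160,235,110,200,'b6.png',7)
```

```text
t 5.6 pos [505.2 343.9  88.8] rpy [ 1.798e+02 -1.000e-01  1.000e+02] w 24.6 F [ 0.1  0.7 -6.1]
roll total -0.0
tool dxyz mm -30.9 -2.4 43.8
```

View pics/b6.png

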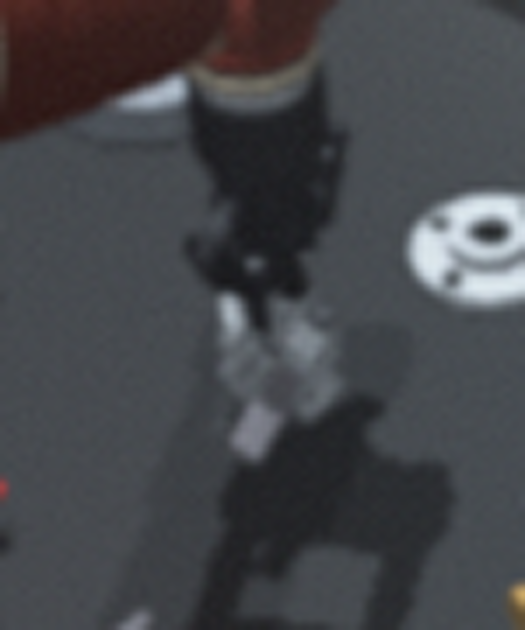

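Run:
```python
from h import *
s=load('s5.png'); crop(s,180,220,140,180,'b7.png',15)
t=shot('top','t5.png'); crop(t,130,220,130,235,'b8.png',7)
p=r.observe()['tcp_pos'];print(proj(s,[p,p-[0,0,40],p+[-100,-17,0]]))
```

```text
[[200.03083462 155.74078122]
 [200.87786099 163.1083655 ]
 [185.64542903 170.84442509]]
```

View pics/b7.png

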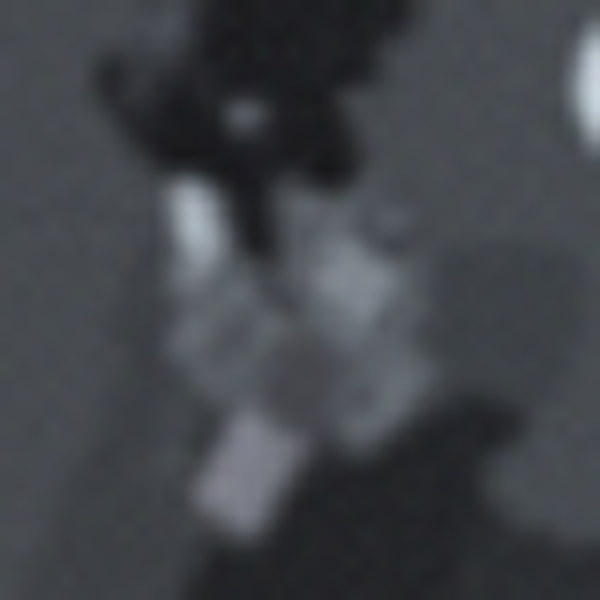

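View pics/b8.png

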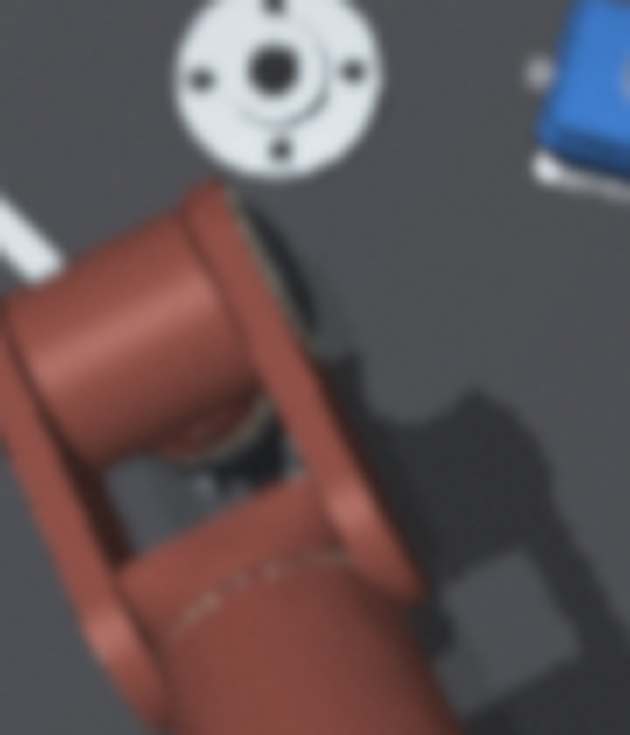

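Run:
```python
from h import *
s=load('s5.png')
p=np.array([505.2,343.9,88.8+5]); tx=np.array([-.174,.985,0]); up=np.array([0,0,1.]); yv=-np.array([.985,.174,0])
for ph in (20,45,67,90,110):
    f=np.radians(ph); X=np.cos(f)*up+np.sin(f)*tx; Z=np.sin(f)*up-np.cos(f)*tx
    O=p-12*X-36*Z
    c=lambda P:((proj(s,P)-[180,140]+.5)*15-.5).round(0).tolist()[0]
    print(ph,'-hub',c(O-36*X),'+hub',c(O+36*X),'nut',c(O+64*Z))
    for th in (0,.3,.6,1,1.57):
        d=np.cos(th)*yv-np.sin(th)*X; print('   th',th,'sleeve',c(O+55*Z+39*d),c(O+55*Z+105*d))
```

```text
20 -hub [271.0, 359.0] +hub [172.0, 144.0] nut [402.0, 261.0]
   th 0 sleeve [297.0, 346.0] [157.0, 497.0]
   th 0.3 sleeve [316.0, 377.0] [212.0, 581.0]
   th 0.6 sleeve [341.0, 397.0] [281.0, 633.0]
   th 1 sleeve [378.0, 405.0] [382.0, 649.0]
   th 1.57 sleeve [429.0, 377.0] [515.0, 570.0]
45 -hub [351.0, 394.0] +hub [178.0, 196.0] nut [392.0, 222.0]
   th 0 sleeve [293.0, 318.0] [153.0, 469.0]
   th 0.3 sleeve [326.0, 347.0] [242.0, 548.0]
   th 0.6 sleeve [362.0, 366.0] [342.0, 596.0]
   th 1 sleeve [411.0, 371.0] [475.0, 608.0]
   th 1.57 sleeve [468.0, 342.0] [627.0, 525.0]
67 -hub [416.0, 399.0] +hub [202.0, 246.0] nut [369.0, 186.0]
   th 0 sleeve [280.0, 292.0] [138.0, 443.0]
   th 0.3 sleeve [319.0, 314.0] [246.0, 502.0]
   th 0.6 sleeve [361.0, 325.0] [363.0, 534.0]
   th 1 sleeve [417.0, 324.0] [516.0, 529.0]
   th 1.57 sleeve [479.0, 291.0] [679.0, 436.0]
90 -hub [467.0, 377.0] +hub [244.0, 293.0] nut [335.0, 155.0]
   th 0 sleeve [257.0, 267.0] [115.0, 417.0]
   th 0.3 sleeve [297.0, 276.0] [226.0, 445.0]
   th 0.6 sleeve [342.0, 278.0] [348.0, 448.0]
   th 1 sleeve [399.0, 266.0] [507.0, 415.0]
   th 1.57 sleeve [462.0, 226.0] [677.0, 305.0]
110 -hub [492.0, 337.0] +hub [288.0, 326.0] nut [302.0, 136.0]
   th 0 sleeve [233.0, 249.0] [90.0, 399.0]
   th 0.3 sleeve [270.0, 247.0] [191.0, 394.0]
   th 0.6 sleeve [311.0, 237.0] [305.0, 367.0]
   th 1 sleeve [365.0, 214.0] [456.0, 302.0]
   th 1.57 sleeve [427.0, 168.0] [624.0, 176.0]
```

Emit:
{"method": "play_rows", "body": {
  "targets": [
    [0.1,0,0,0.005,0],
    [0.1,0,0,0.005,0],
    [0.1,0,0,0.004,0],
    [0.1,0,0,0.002,0],
    [0.1,0,0,0,0],
    [0.1,0,0,0,0]
  ]
}}

```text
t: 6.2
tcp_pos: [503.9, 343.4, 72.0]
orientation: [-3.142, -0.0, 1.745]
force: [-2.7, 0.7, -0.9]
width: 24.8
```

Emit:
{"method": "play_rows", "body": {
  "targets": [
    [0.1,0,0,0.002,0],
    [0.1,0,0,0.001,0],
    [0.1,0,0,0,0]
  ]
}}

```text
t: 6.45
tcp_pos: [505.1, 344.3, 71.3]
orientation: [3.139, -0.002, 1.745]
force: [-3.0, 0.0, 7.1]
width: 25.0
```

Emit:
{"method": "play_rows", "body": {
  "targets": [
    [0.1,0,0,0.002,0],
    [0.1,0,0,0.001,0],
    [0.1,0,0,0,0]
  ]
}}

```text
t: 6.7
tcp_pos: [506.3, 345.3, 70.8]
orientation: [3.136, -0.003, 1.745]
force: [-4.8, 0.8, 15.2]
width: 24.5
```

Run:
```python
from h import *
s=shot('side','s6.png'); crop(s,180,220,140,180,'b9.png',15)
```

```text
(no output)
```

View pics/b9.png

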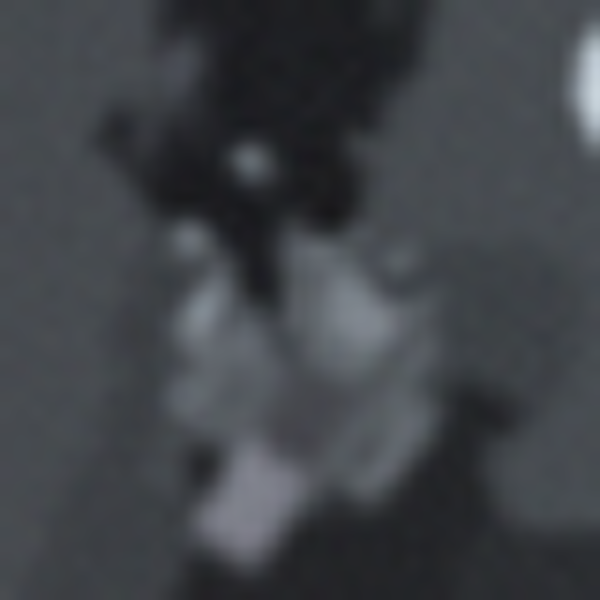

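Emit:
{"method": "play_rows", "body": {
  "targets": [
    [0.1,0.003,0,0,0],
    [0.1,0.003,0,0,0],
    [0.1,0.003,0,0,0],
    [0.1,0.003,0,0.0005,0],
    [0.1,0.003,0,0.0005,0],
    [0.1,0.003,0,0.0005,0],
    [0.1,0,0,0,0]
  ]
}}

```text
t: 7.33
tcp_pos: [503.1, 362.7, 67.8]
orientation: [3.135, -0.002, 1.746]
force: [-1.9, -0.5, 8.2]
width: 25.0
```

Run:
```python
from h import *
s=shot('side','s7.png'); crop(s,175,215,140,180,'b10.png',15); print(r.observe()['force'])
```

```text
[-2.43281353  0.26625159  8.13823478]
```

View pics/b10.png

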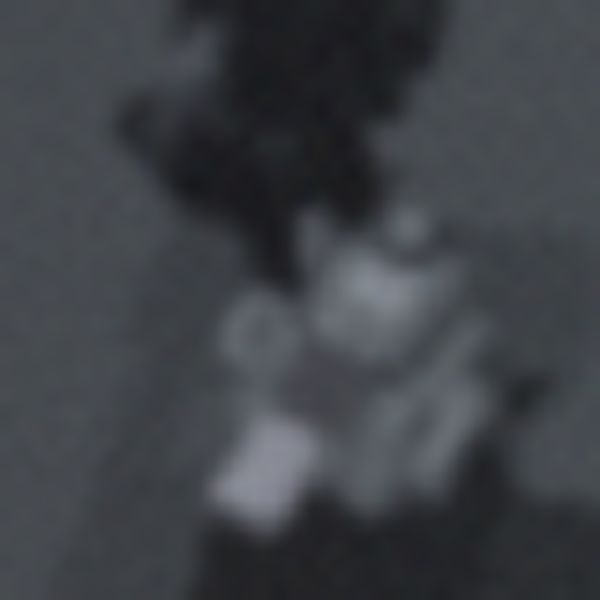

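Emit:
{"method": "play_rows", "body": {
  "targets": [
    [0.1,0.003,0,0.0005,0],
    [0.1,0.003,0,0.0005,0],
    [0.1,0.003,0,0.001,0],
    [0.1,0.003,0,0.001,0],
    [0.1,0.002,0,0.001,0],
    [0.1,0,0,0,0]
  ]
}}

```text
t: 7.88
tcp_pos: [500.1, 376.7, 63.1]
orientation: [3.136, -0.003, 1.746]
force: [-2.1, 2.7, 7.2]
width: 24.5
```

Run:
```python
from h import *
s=shot('side','s8.png'); crop(s,175,215,140,180,'b11.png',15); print(r.observe()['force'])
p=r.observe()['tcp_pos']+[0,0,5]; tx=np.array([-.174,.985,0]); up=np.array([0,0,1.]); yv=-np.array([.985,.174,0])
for ph in (67,80,90):
    f=np.radians(ph); X=np.cos(f)*up+np.sin(f)*tx; Z=np.sin(f)*up-np.cos(f)*tx
    O=p-12*X-36*Z
    c=lambda P:((proj(s,P)-[175,140]+.5)*15-.5).round(0).tolist()[0]
    print(ph,'-hub',c(O-36*X),'+hub',c(O+36*X),'nut',c(O+64*Z))
    for th in (0,.15,.3,.45):
        d=np.cos(th)*yv-np.sin(th)*X; print('   th',th,'sleeve',c(O+55*Z+39*d),c(O+55*Z+105*d))
```

```text
[-2.51614632  1.58368184  7.76123945]
67 -hub [398.0, 428.0] +hub [188.0, 277.0] nut [350.0, 219.0]
   th 0 sleeve [261.0, 324.0] [120.0, 473.0]
   th 0.15 sleeve [279.0, 335.0] [171.0, 505.0]
   th 0.3 sleeve [299.0, 345.0] [226.0, 531.0]
   th 0.45 sleeve [320.0, 352.0] [283.0, 550.0]
80 -hub [429.0, 419.0] +hub [210.0, 304.0] nut [332.0, 201.0]
   th 0 sleeve [249.0, 309.0] [108.0, 458.0]
   th 0.15 sleeve [268.0, 318.0] [160.0, 482.0]
   th 0.3 sleeve [289.0, 324.0] [217.0, 500.0]
   th 0.45 sleeve [311.0, 328.0] [277.0, 511.0]
90 -hub [448.0, 406.0] +hub [229.0, 324.0] nut [316.0, 188.0]
   th 0 sleeve [238.0, 299.0] [97.0, 447.0]
   th 0.15 sleeve [258.0, 304.0] [149.0, 464.0]
   th 0.3 sleeve [278.0, 308.0] [206.0, 475.0]
   th 0.45 sleeve [300.0, 310.0] [265.0, 480.0]
```

View pics/b11.png

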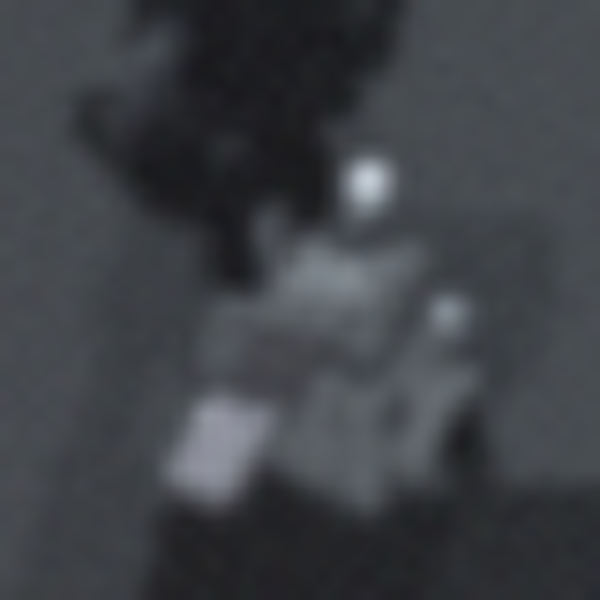

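Emit:
{"method": "play_rows", "body": {
  "targets": [
    [0.35,0,0,0,0],
    [0.45,0,0,0,0],
    [0.6,0,0,0,0],
    [0.6,0,0,0,0],
    [0.6,0,0,-0.02,0],
    [0.6,0,0,-0.03,0],
    [0.6,0,0,-0.04,0],
    [0.6,0,0,-0.04,0],
    [0.6,0,0,-0.02,0],
    [0.6,0,0,0,0]
  ]
}}

```text
t: 8.77
tcp_pos: [501.4, 376.0, 217.8]
orientation: [3.13, -0.003, 1.745]
force: [0.1, -0.3, 0.8]
width: 51.4
```

Emit:
{"method": "play_rows", "body": {
  "targets": [
    [0.6,0,0.04,0,0],
    [0.6,0.02,0.04,0,0],
    [0.6,0.02,0.04,0,0],
    [0.6,0.02,0.04,0,0],
    [0.6,0,0.02,0,0],
    [0.6,0,0,0,0]
  ]
}}

```text
t: 9.27
tcp_pos: [660.4, 459.3, 205.9]
orientation: [-3.139, 0.002, 1.744]
force: [-0.2, 0.7, -0.3]
width: 51.2
```

Run:
```python
from h import *
t=shot('top','t9.png');s=shot('side','s9.png'); crop(s,165,225,145,200,'c1.png',10); crop(t,140,210,165,235,'c2.png',8);go(500,370,130)
```

```text
t 9.37 pos [657.7 458.9 207.2] rpy [-1.798e+02  1.000e-01  1.000e+02] w 51.0 F [ 0.7  0.1 -0.4]
tool dxyz mm -60.2 -170.7 77.2
```

View pics/c1.png

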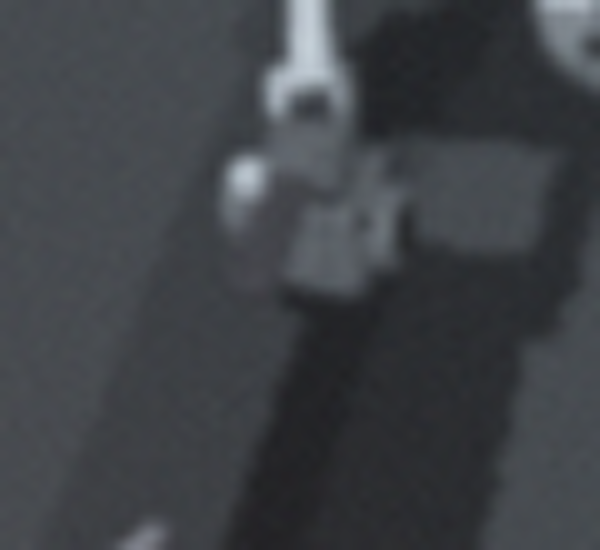

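View pics/c2.png

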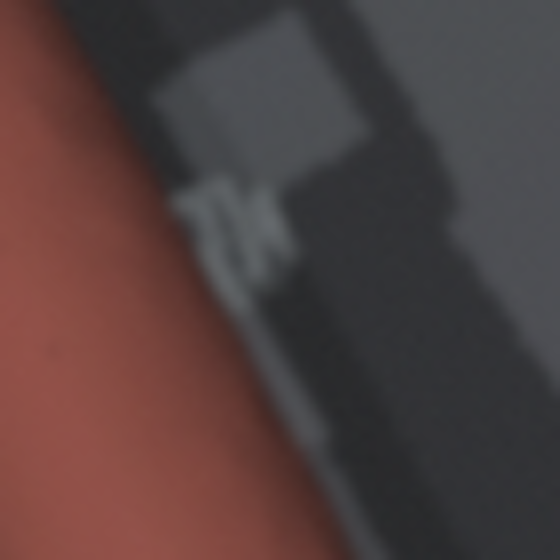

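Emit:
{"method": "play_rows", "body": {
  "targets": [
    [0.6,-0.038,-0.013,-0.003,0],
    [0.6,-0.038,-0.013,-0.003,0],
    [0.6,-0.038,-0.013,-0.003,0],
    [0.6,-0.038,-0.013,-0.003,0],
    [0.6,-0.038,-0.013,0,0],
    [0.6,-0.038,-0.013,0,0],
    [0.6,-0.038,-0.013,0,0],
    [0.6,-0.038,-0.013,0,0],
    [0.6,-0.038,-0.013,0,0],
    [0.6,0,0,0,0]
  ]
}}

```text
t: 10.2
tcp_pos: [599.7, 96.5, 221.7]
orientation: [-3.14, 0.003, 1.739]
force: [0.4, 1.2, 0.1]
width: 51.6
```

Run:
```python
from h import *
t=shot('top','t10.png');s=shot('side','s10.png'); crop(s,165,225,145,200,'c3.png',10); crop(t,130,200,165,235,'c4.png',8);go(500,370,130)
```

```text
t 10.3 pos [600.6 101.1 221.9] rpy [-180.    -0.    99.8] w 50.9 F [0.  0.5 0.1]
tool dxyz mm 282.2 -53.1 91.9
```

View pics/c3.png

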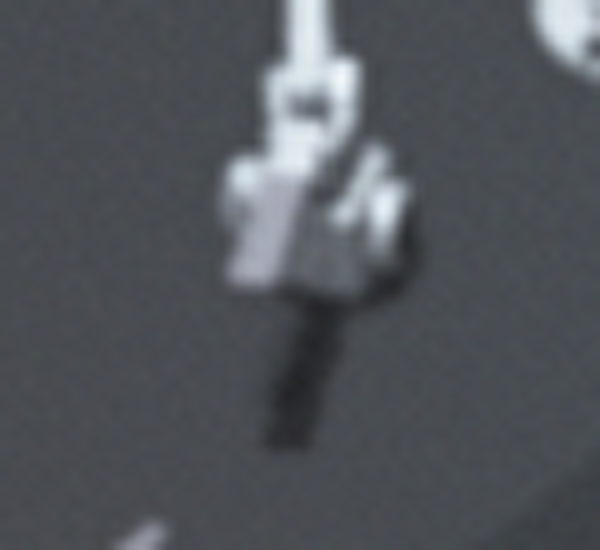

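View pics/c4.png

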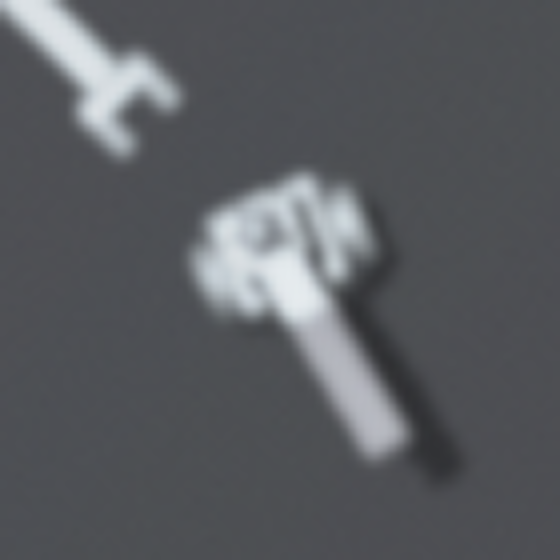

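View pics/t10.png

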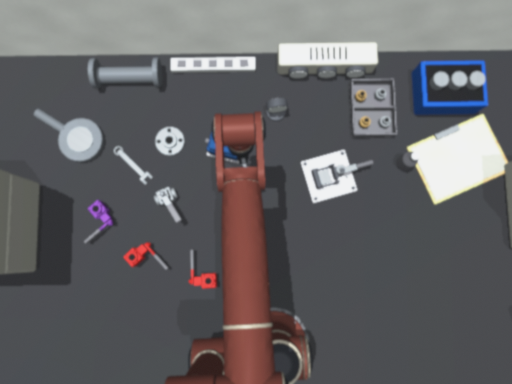

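Run:
```python
from h import *
t=load('t10.png')
crop(t,145,190,180,230,'c5.png',12)
n=lambda c:nat(c,130,165)
N=onz(t,n([[265,230]]),87); H=onz(t,n([[387,448]]),81); print(N,H,np.degrees(np.arctan2(*(H-N)[0,[1,0]])),np.linalg.norm((H-N)[0,:2]))
```

```text
[[499.06976898 357.39864305  87.        ]] [[409.03583675 307.55828032  81.        ]] -151.03226616623243 102.90855509222726
```

View pics/c5.png

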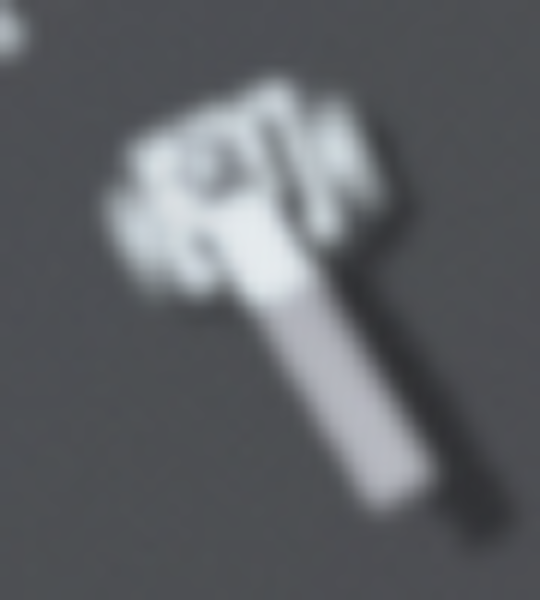

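Run:
```python
from h import *
t=load('t10.png'); s=load('s10.png')
g=cv2.resize(cv2.cvtColor(t['color'][180:230,145:190],cv2.COLOR_RGB2GRAY),None,fx=12,fy=12,interpolation=cv2.INTER_CUBIC)
m=(g>125).astype(np.uint8); m[:60,:60]=0
c=max(cv2.findContours(m,0,1)[0],key=cv2.contourArea)
a=cv2.approxPolyDP(c,8,True)[:,0]
W=onz(t,nat(a,145,180,12),41)
for p,w in zip(a,W): print(p,w.round(1))
v=cv2.cvtColor(g,cv2.COLOR_GRAY2BGR); cv2.drawContours(v,[c],-1,(0,0,255),1)
for p in a: cv2.circle(v,tuple(map(int,p)),4,(0,255,0),1)
cv2.imwrite('pics/c6.png',v)
```

```text
[139 138] [513.2 388.3  41. ]
[107 209] [493.1 397.1  41. ]
[128 265] [477.1 390.9  41. ]
[190 294] [468.7 373.4  41. ]
[229 289] [470.  362.4  41. ]
[261 322] [460.5 353.3  41. ]
[360 492] [412.2 325.1  41. ]
[377 505] [408.5 320.4  41. ]
[411 492] [412.1 310.9  41. ]
[425 477] [416.2 307.   41. ]
[423 454] [422.7 307.6  41. ]
[330 305] [465.1 334.   41. ]
[313 253] [479.9 338.9  41. ]
[340 233] [485.5 331.3  41. ]
[345 201] [494.5 330.   41. ]
[373 189] [497.8 322.1  41. ]
[348 111] [520.2 329.4  41. ]
[309 107] [521.5 340.4  41. ]
[270  79] [529.6 351.5  41. ]
```

View pics/c6.png

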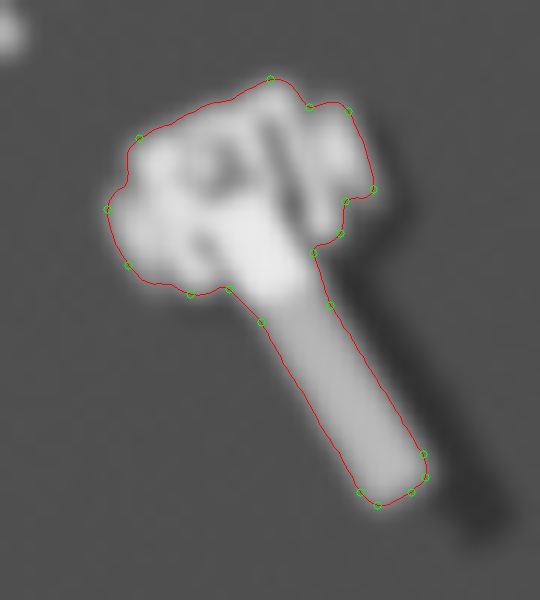

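Emit:
{"method": "play_rows", "body": {
  "targets": [
    [0.7,0,0,0,-7.12],
    [0.7,0,0,0,-7.12],
    [0.7,0,0,0,-7.12],
    [0.7,0,0,0,-7.12],
    [0.7,0,0,0,-7.12],
    [0.7,0,0,0,-7.12],
    [0.7,0,0,0,-7.12],
    [0.7,0,0,0,-7.12],
    [0.7,0,0,0,-7.12],
    [0.7,0,0,0,-7.12]
  ]
}}

```text
t: 11.13
tcp_pos: [601.2, 104.1, 221.8]
orientation: [3.141, -0.001, 2.996]
force: [-0.9, 0.0, -0.7]
width: 59.7
```

Emit:
{"method": "play_rows", "body": {
  "targets": [
    [0.7,0,0,0,-7.12],
    [0.7,0,0,0,-7.12],
    [0.7,0,0,0,-7.12],
    [0.7,0,0,0,-7.12],
    [0.7,0,0,0,0],
    [0.7,0,0,0,0]
  ]
}}

```text
t: 11.63
tcp_pos: [601.5, 103.7, 221.9]
orientation: [3.141, -0.0, -2.799]
force: [0.7, -0.4, 0.5]
width: 60.1
```

Run:
```python
from h import *
go(497.8,359.3,120,-160.5)
t=shot('top','t11.png');crop(t,290,385,140,215,'d1.png',8)
```

```text
t 11.63 pos [601.5 103.7 221.9] rpy [ 180.    -0.  -160.4] w 60.1 F [ 0.7 -0.4  0.5]
roll total 0.1
tool dxyz mm 12.4 275.6 101.9
```

Emit:
{"method": "play_rows", "body": {
  "targets": [
    [0.7,0.0015,0.034,0,0],
    [0.7,0.0015,0.034,0,0],
    [0.7,0.0015,0.034,0,0],
    [0.7,0.0015,0.034,0,0],
    [0.7,0.0015,0.034,0,0],
    [0.7,0.0015,0.034,0,0],
    [0.7,0.0015,0.034,0,0],
    [0.7,0.0015,0.034,0,0],
    [0.7,0,0,0,0],
    [0.7,0,0,0,0]
  ]
}}

```text
t: 12.52
tcp_pos: [498.0, 356.1, 222.0]
orientation: [-3.141, -0.0, -2.796]
force: [0.9, 0.0, -0.2]
width: 59.6
```

Emit:
{"method": "play_rows", "body": {
  "targets": [
    [0.7,0,0,0.03,0],
    [0.7,0,0,0.03,0],
    [0.7,0,0,0.03,0],
    [0.7,0,0,0.02,0],
    [0.7,0,0,0,0],
    [0.7,0,0,0,0],
    [0.7,0,0,0,0]
  ]
}}

```text
t: 13.1
tcp_pos: [500.4, 354.4, 113.9]
orientation: [3.141, 0.003, -2.8]
force: [-0.4, -0.2, -0.2]
width: 59.7
```

Run:
```python
from h import *
go(497.8,359.3,49,-160.5)
s=shot('side','s12.png');crop(s,165,225,135,195,'d2.png',10)
```

```text
t 13.1 pos [500.4 354.4 113.9] rpy [ 1.800e+02  1.000e-01 -1.604e+02] w 59.7 F [-0.4 -0.2 -0.2]
roll total 0.1
tool dxyz mm 0.8 5.5 64.9
```

View pics/d2.png

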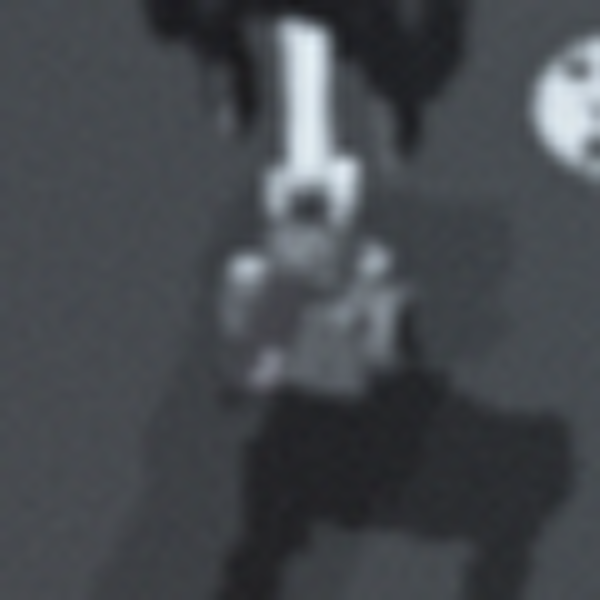

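Emit:
{"method": "play_rows", "body": {
  "targets": [
    [0.7,0.0005,0.004,0,0],
    [0.7,0,0.0015,0.02,0],
    [0.7,0,0,0.02,0],
    [0.7,0,0,0.015,0],
    [0.7,0,0,0.006,0],
    [0.7,0,0,0.003,0],
    [0.7,0,0,0,0],
    [0.7,0,0,0,0]
  ]
}}

```text
t: 13.82
tcp_pos: [497.7, 360.1, 49.7]
orientation: [3.141, 0.002, -2.798]
force: [0.4, 0.6, -0.2]
width: 59.9
```

Run:
```python
from h import *
go(497.8,359.3,49.5,-160.5)
s=shot('side','s13.png');crop(s,165,225,135,195,'d3.png',10)
```

```text
t 13.82 pos [497.7 360.1  49.7] rpy [ 1.800e+02  1.000e-01 -1.603e+02] w 59.9 F [ 0.4  0.6 -0.2]
roll total 0.2
tool dxyz mm 0.2 -0.8 0.2
```

View pics/d3.png

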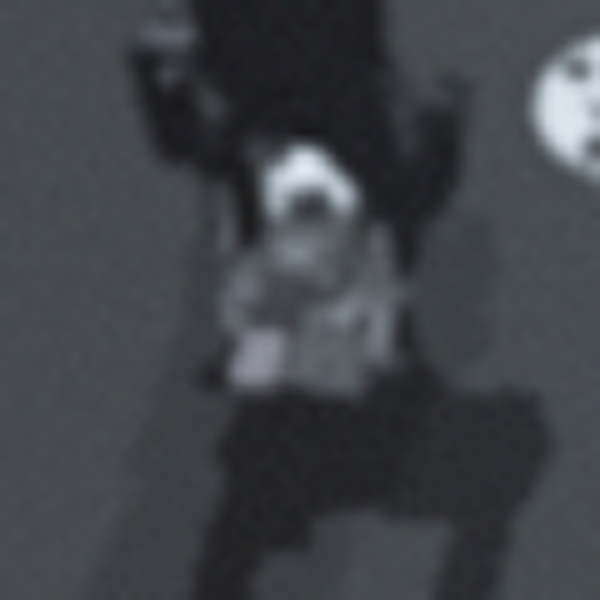

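Emit:
{"method": "play_rows", "body": {
  "targets": [
    [0.5,0,0,0,0],
    [0.4,0,0,0,0],
    [0.2,0,0,0,0],
    [0.1,0,0,0,0],
    [0.1,0,0,0,0],
    [0.1,0,0,0,0],
    [0.1,0,0,0,0]
  ],
  "grip_force": 60
}}

```text
t: 14.45
tcp_pos: [497.3, 360.5, 49.4]
orientation: [3.14, 0.002, -2.798]
force: [-1.7, 1.9, 5.8]
width: 29.2
```

Emit:
{"method": "play_rows", "body": {
  "targets": [
    [0.1,0,0,-0.005,0],
    [0.1,0,0,-0.02,0],
    [0.1,0,0,-0.02,0],
    [0.1,0,0,-0.01,0],
    [0.1,0,0,0,0],
    [0.1,0,0,0,0]
  ]
}}

```text
t: 14.95
tcp_pos: [496.4, 359.0, 102.2]
orientation: [-3.141, -0.001, -2.798]
force: [-0.3, -0.5, -7.2]
width: 29.3
```

Run:
```python
from h import *
go(497.8,359.3,49.5,-160.5)
s=shot('side','s14.png');crop(s,165,225,125,185,'d4.png',10)
```

```text
t 14.95 pos [496.4 359.  102.2] rpy [-1.800e+02 -1.000e-01 -1.603e+02] w 29.3 F [-0.3 -0.5 -7.2]
roll total 0.2
tool dxyz mm -1.4 -0.2 52.7
```

View pics/d4.png

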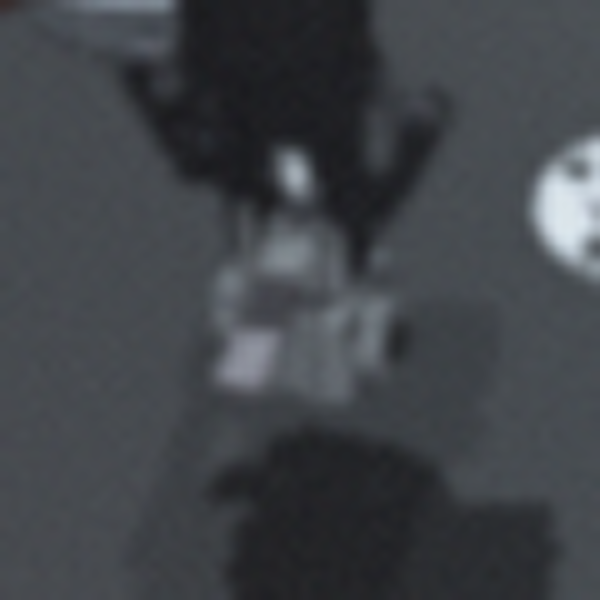

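Run:
```python
from h import *
t=load('top0.png'); s=load('side0.png')
def edges(f,b,name,bad):
    k=8; g=cv2.resize(cv2.cvtColor(f['color'][b[2]:b[3],b[0]:b[1]],cv2.COLOR_RGB2GRAY),None,fx=k,fy=k,interpolation=cv2.INTER_CUBIC)
    m=(g>157).astype(np.uint8); m=cv2.morphologyEx(m,cv2.MORPH_OPEN,np.ones((25,25)))
    c=max(cv2.findContours(m,0,1)[0],key=cv2.contourArea)[:,0]
    W=onz(f,nat(c,b[0],b[2]),12)[:,:2]
    O=np.array([559.5,-186.2]); yaw=np.radians(14.9)
    for it in range(3):
        Rm=np.array([[np.cos(yaw),np.sin(yaw)],[-np.sin(yaw),np.cos(yaw)]])
        L=(W-O)@Rm.T
        out={}
        for nm,ax,v in(('x-',0,-75),('x+',0,75),('y-',1,-97),('y+',1,63)):
            o=1-ax; lim=(-85,50) if ax==0 else (-65,65)
            sel=(abs(L[:,ax]-v)<7)&(L[:,o]>lim[0])&(L[:,o]<lim[1])
            P=np.polyfit(L[sel,o],L[sel,ax],1) if sel.sum()>20 else [np.nan]*2
            rr=L[sel,ax]-np.polyval(P,L[sel,o]); 
            s2=abs(rr)<1.0
            P=np.polyfit(L[sel,o][s2],L[sel,ax][s2],1)
            out[nm]=(np.polyval(P,0 if ax==1 else -17),np.degrees(np.arctan(P[0]))*(-1 if ax==0 else 1),sel.sum())
        if it==0: pass
    print(name,{k:tuple(np.round(v,2)) for k,v in out.items()})
edges(t,(295,380,145,210),'top',0)
edges(s,(285,370,195,250),'side',0)
```

```text
top {'x-': (np.float64(-76.79), np.float64(0.28), np.float64(299.0)), 'x+': (np.float64(76.1), np.float64(0.29), np.float64(304.0)), 'y-': (np.float64(-98.49), np.float64(0.2), np.float64(275.0)), 'y+': (np.float64(64.16), np.float64(0.3), np.float64(286.0))}Traceback (most recent call last):
  File "<stdin>", line 24, in <module>
  File "<stdin>", line 19, in edges
    raise TypeError("expected non-empty vector for x")
TypeError: expected non-empty vector for x
```

View pics/d1.png

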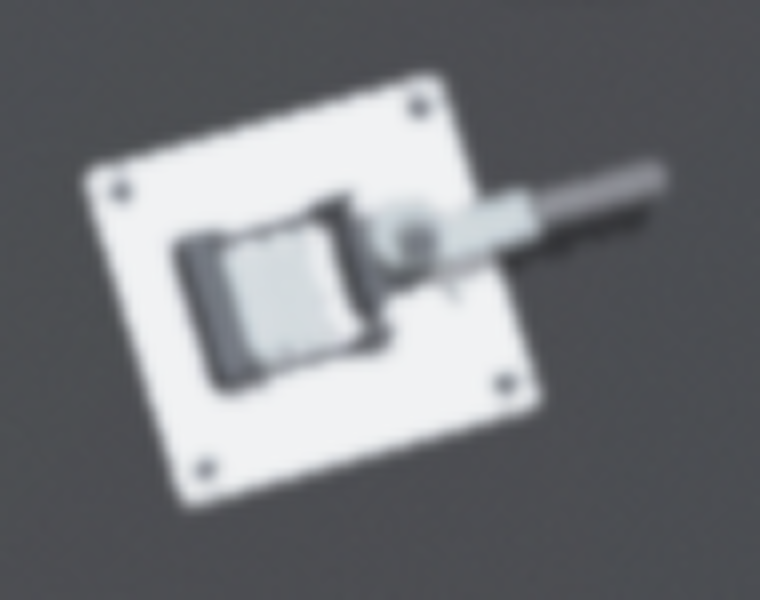

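Run:
```python
from h import *
s=load('side0.png')
b=(285,370,195,250);k=8
g=cv2.resize(cv2.cvtColor(s['color'][b[2]:b[3],b[0]:b[1]],cv2.COLOR_RGB2GRAY),None,fx=k,fy=k,interpolation=cv2.INTER_CUBIC)
m=(g>157).astype(np.uint8)
c=max(cv2.findContours(m,0,1)[0],key=cv2.contourArea)[:,0]
O=np.array([559.2,-186.5]); yaw=np.radians(15.15); Rm=np.array([[np.cos(yaw),np.sin(yaw)],[-np.sin(yaw),np.cos(yaw)]])
for z in(12,0):
    L=(onz(s,nat(c,b[0],b[2]),z)[:,:2]-O)@Rm.T
    for nm,ax,v in(('x-',0,-75),('x+',0,75),('y-',1,-97),('y+',1,63)):
        o=1-ax
        for lo,hi in ((-60,-20),(-20,20),(20,55)):
            a=-17 if ax==0 else 0
            sel=(abs(L[:,ax]-v)<22)&(L[:,o]>lo+a)&(L[:,o]<hi+a)
            print(z,nm,lo,sel.sum(),np.round(np.percentile(L[sel,ax],[10,50,90]),1) if sel.sum() else '')
```

```text
12 x- -60 86 [-79.5 -79.2 -78.9]
12 x- -20 85 [-79.2 -78.9 -78.7]
12 x- 20 74 [-79.3 -79.  -78.7]
12 x+ -60 82 [75.9 77.3 78. ]
12 x+ -20 138 [57.6 76.9 77.9]
12 x+ 20 96 [58.9 77.3 78.2]
12 y- -60 64 [-95.6 -95.4 -95.2]
12 y- -20 64 [-95.2 -94.1 -91.6]
12 y- 20 127 [-115.8 -103.8  -95.3]
12 y+ -60 74 [43.  68.4 68.6]
12 y+ -20 120 [46.1 49.4 68.4]
12 y+ 20 102 [48.5 49.8 68. ]
0 x- -60 85 [-70.  -69.7 -69.4]
0 x- -20 85 [-69.6 -69.3 -69. ]
0 x- 20 72 [-69.7 -69.4 -69.1]
0 x+ -60 130 [59.2 87.7 88.7]
0 x+ -20 172 [57.4 76.7 88.8]
0 x+ 20 108 [59.2 88.3 89.2]
0 y- -60 64 [-94.2 -94.  -93.8]
0 y- -20 65 [-93.9 -92.8 -90.2]
0 y- 20 90 [-114.1  -98.   -93.6]
0 y+ -60 62 [70.8 71.2 71.5]
0 y+ -20 124 [45.6 52.  71.4]
0 y+ 20 101 [51.2 52.  71. ]
```

Emit:
{"method": "play_rows", "body": {
  "targets": [
    [0.1,0,0,-0.02,3],
    [0.1,0,0,-0.02,6],
    [0.1,0,0,-0.02,6.8],
    [0.1,0,0,-0.02,6.8],
    [0.1,0,0,-0.02,6.8],
    [0.1,0,0,-0.01,6.8],
    [0.1,0,0,0,6.8],
    [0.1,0,0,0,6.8],
    [0.1,0,0,0,6.8],
    [0.1,0,0,0,6.8]
  ]
}}

```text
t: 15.83
tcp_pos: [495.7, 358.8, 210.2]
orientation: [-3.137, -0.001, 2.373]
force: [-0.0, 0.0, -6.2]
width: 29.1
```

Emit:
{"method": "play_rows", "body": {
  "targets": [
    [0.1,0,0,0,6.8],
    [0.1,0,0,0,6.8],
    [0.1,0,0,0,6.8],
    [0.1,0,0,0,6.8],
    [0.1,0,0,0,4],
    [0.1,0,0,0,0],
    [0.1,0,0,0,0]
  ]
}}

```text
t: 16.42
tcp_pos: [496.0, 359.0, 210.9]
orientation: [-3.138, 0.001, 1.836]
force: [-0.2, 0.1, -6.3]
width: 29.1
```

Run:
```python
from h import *
go(559,-188,140,105.1)
```

```text
t 16.42 pos [496.  359.  210.9] rpy [-1.798e+02  1.000e-01  1.052e+02] w 29.1 F [-0.2  0.1 -6.3]
roll total 0.1
tool dxyz mm -544.5 -81.6 70.9
```

Emit:
{"method": "play_rows", "body": {
  "targets": [
    [0.1,-0.015,-0.002,0,0],
    [0.1,-0.03,-0.0045,0,0],
    [0.1,-0.035,-0.005,0,0],
    [0.1,-0.035,-0.005,0,0],
    [0.1,-0.035,-0.005,0,0],
    [0.1,-0.035,-0.005,0,0],
    [0.1,-0.035,-0.005,0,0],
    [0.1,-0.035,-0.005,0,0],
    [0.1,-0.035,-0.005,0,0],
    [0.1,-0.035,-0.005,0,0]
  ]
}}

```text
t: 17.25
tcp_pos: [535.8, 31.4, 212.7]
orientation: [-3.141, 0.0, 1.835]
force: [1.0, -0.9, -6.1]
width: 28.9
```

Emit:
{"method": "play_rows", "body": {
  "targets": [
    [0.1,-0.035,-0.005,0,0],
    [0.1,-0.035,-0.005,0,0],
    [0.1,-0.035,-0.005,0,0],
    [0.1,-0.035,-0.005,0,0],
    [0.1,-0.035,-0.005,0,0],
    [0.1,-0.03,-0.005,0,0],
    [0.1,-0.015,-0.005,0,0],
    [0.1,0,0,0,0],
    [0.1,0,0,0,0]
  ]
}}

```text
t: 18.0
tcp_pos: [559.1, -189.0, 212.4]
orientation: [-3.141, -0.001, 1.833]
force: [-0.0, 0.3, -6.9]
width: 29.0
```

Run:
```python
from h import *
go(559,-188,140,105.1)
s=shot('side','s15.png');crop(s,285,370,165,250,'e1.png',7);t=shot('top','t15.png');crop(t,270,390,120,220,'e2.png',6)
```

```text
t 18.0 pos [ 559.1 -189.   212.4] rpy [-1.799e+02 -1.000e-01  1.050e+02] w 29.0 F [-0.   0.3 -6.9]
roll total -0.1
tool dxyz mm 1.0 0.1 72.4
```

View pics/e1.png

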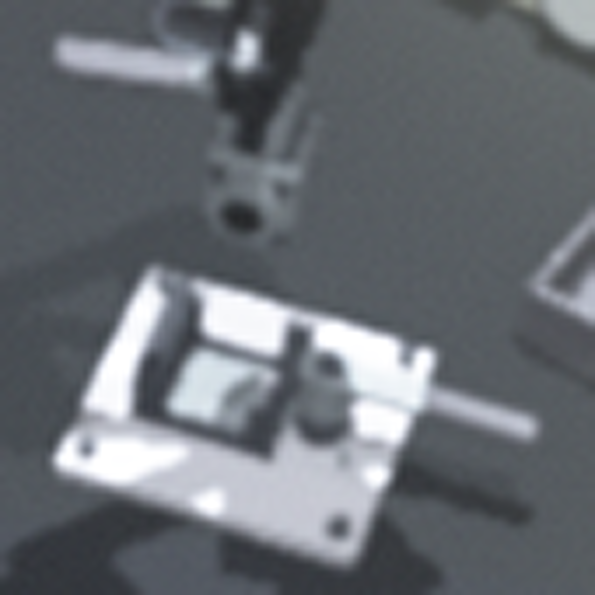

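View pics/e2.png

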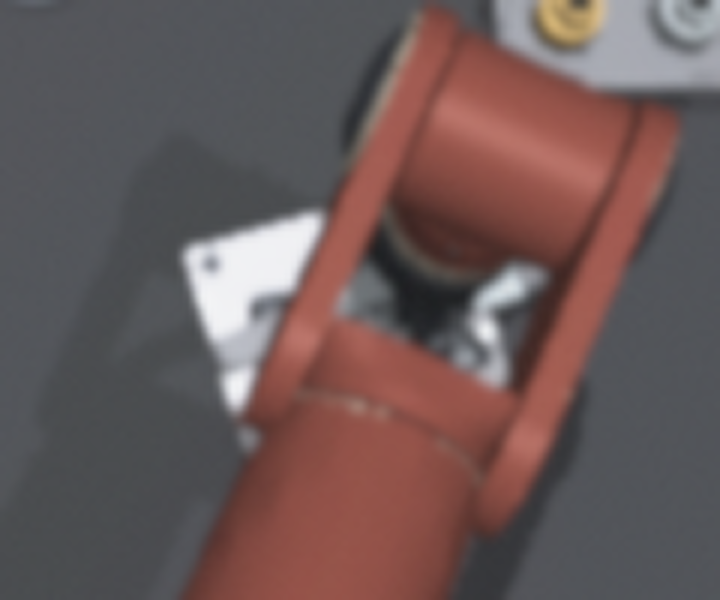

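Run:
```python
from h import *
s=load('s15.png')
crop(s,305,335,180,205,'e3.png',24)
p=np.array([559.1,-189.0,212.4]); yw=np.radians(105.); vy=np.array([np.cos(yw),np.sin(yw),0]); vx=np.array([np.sin(yw),-np.cos(yw),0]); z=np.array([0,0,1.])
O=p-26.5*z
c=lambda P:((proj(s,P)-[305,180]+.5)*24-.5)[0].round(0)
B=O-36*vx
print('bore',c(B),'ring top',c(B+18*z),c(B+18*vy),c(B-18*vy),c(B-18*z))
print('d per mm y',(c(B+10*vy)-c(B))/10,'x',(c(B+10*vx)-c(B))/10,'z',(c(B+10*z)-c(B))/10)
for th in(.1,.165,.25):
  d=np.cos(th)*vy-np.sin(th)*vx; print('handle end',proj(s,O+55*z+105*d))
```

```text
bore [330. 390.] ring top [342. 301.] [209. 354.] [453. 426.] [319. 477.]
d per mm y [-6.7 -2. ] x [ 2.2 -4.7] z [ 0.7 -5. ]
handle end [[292.78756962 170.90870845]]
handle end [[292.34931156 172.22978333]]
handle end [[291.96707668 174.00023248]]
```

View pics/e3.png

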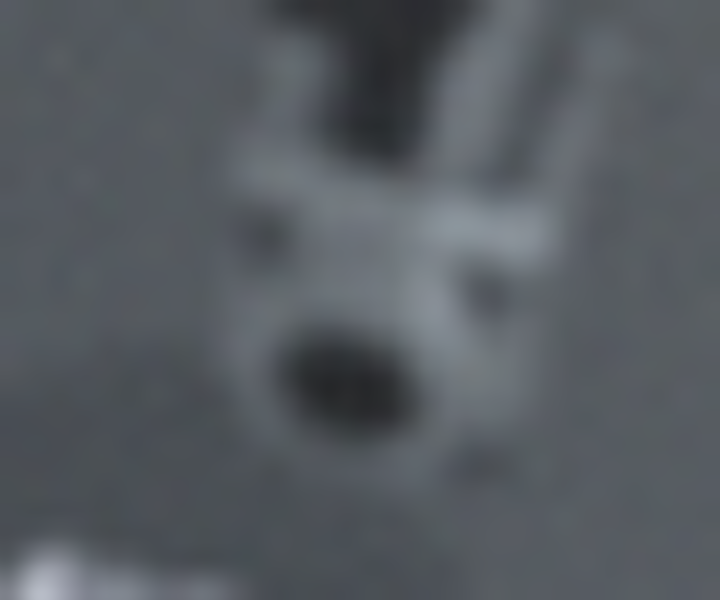

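Run:
```python
from h import *
t=load('t15.png')
crop(t,295,330,160,195,'e4.png',17)
p=np.array([559.1,-189.0,212.4]); yw=np.radians(105.); vy=np.array([np.cos(yw),np.sin(yw),0]); vx=np.array([np.sin(yw),-np.cos(yw),0]); z=np.array([0,0,1.])
O=p-26.5*z
c=lambda P:((proj(t,P)-[295,160]+.5)*17-.5)[0].round(0)
for th in(.1,.165,.25):
  d=np.cos(th)*vy-np.sin(th)*vx; n=np.cross(z,d); print(th,[c(O+60*z+105*d+w*n) for w in(-10,0,10)],[c(O+60*z+80*d+w*n) for w in(-10,0,10)])
```

```text
0.1 [array([134., 243.]), array([156., 295.]), array([177., 348.])] [array([266., 191.]), array([288., 244.]), array([309., 296.])]
0.165 [array([147., 279.]), array([172., 331.]), array([197., 382.])] [array([275., 220.]), array([300., 271.]), array([325., 322.])]
0.25 [array([167., 326.]), array([196., 375.]), array([225., 424.])] [array([289., 256.]), array([318., 304.]), array([348., 353.])]
```

View pics/e4.png

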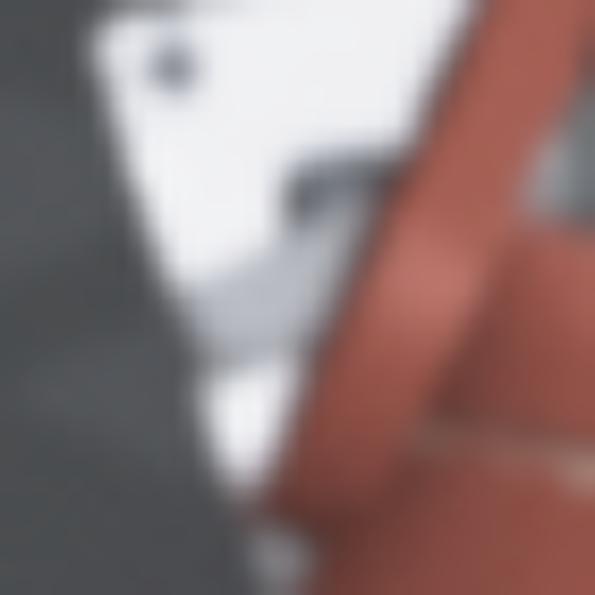

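Run:
```python
from h import *
go(557.2,-183.9,112,105.15)
```

```text
t 18.1 pos [ 559.4 -187.4  212.6] rpy [-1.800e+02 -1.000e-01  1.051e+02] w 29.2 F [-0.4  0.6 -6.1]
roll total -0.0
tool dxyz mm 4.0 -1.2 100.6
```

Emit:
{"method": "play_rows", "body": {
  "targets": [
    [0.1,0.002,-0.001,0.01,0],
    [0.1,0.002,0,0.02,0],
    [0.1,0,0,0.025,0],
    [0.1,0,0,0.025,0],
    [0.1,0,0,0.015,0],
    [0.1,0,0,0.005,0],
    [0.1,0,0,0,0],
    [0.1,0,0,0,0],
    [0.1,0,0,0,0]
  ]
}}

```text
t: 18.85
tcp_pos: [559.1, -184.5, 115.0]
orientation: [3.139, 0.002, 1.835]
force: [1.3, 0.2, -5.8]
width: 29.3
```

Run:
```python
from h import *
go(557.2,-183.9,112,105.15)
s=shot('side','s16.png');crop(s,290,345,185,235,'f1.png',12)
p=r.observe()['tcp_pos']; print(p)
yw=np.radians(105.1); vy=np.array([np.cos(yw),np.sin(yw),0]); vx=np.array([np.sin(yw),-np.cos(yw),0]); z=np.array([0,0,1.])
O=p-26.5*z; c=lambda P:((proj(s,P)-[290,185]+.5)*12-.5)[0].round(0)
print(c(O-36*vx))
F=np.array([559.2,-186.5,0]); yw=np.radians(15.15); fx=np.array([np.cos(yw),np.sin(yw),0]); fy=np.array([-np.sin(yw),np.cos(yw),0])
for n,P in dict(jawtopL=(-33,23,56),jawtopR=(33,23,56),plate_in_y19=(-27,19.5,50),plate_y_23=(-27,-23.5,50),base1=(-75,63,12),base2=(-75,-97,12),bore=(-36,0,41)).items(): print(n,c(F+P[0]*fx+P[1]*fy+P[2]*z))
```

```text
t 18.85 pos [ 559.1 -184.5  115. ] rpy [1.799e+02 1.000e-01 1.051e+02] w 29.3 F [ 1.3  0.2 -5.8]
roll total -0.0
tool dxyz mm 1.1 -1.7 3.0
[ 559.20208231 -184.66155015  115.24251107]
[303. 356.]
jawtopL [229. 402.]
jawtopR [298. 254.]
plate_in_y19 [245. 405.]
plate_y_23 [381. 447.]
base1 [ 48. 555.]
base2 [558. 719.]
bore [294. 464.]
```

View pics/f1.png

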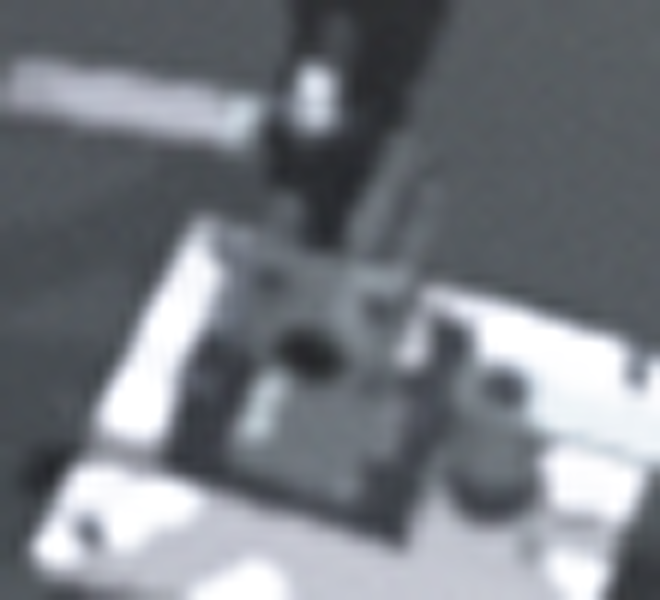

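Emit:
{"method": "play_rows", "body": {
  "targets": [
    [0.1,0.001,-0.002,0,0],
    [0.1,0,0,0.003,0],
    [0.1,0,0,0.003,0],
    [0.1,0,0,0.002,0],
    [0.1,0,0,0,0],
    [0.1,0,0,0,0],
    [0.1,0,0,0,0]
  ]
}}

```text
t: 19.48
tcp_pos: [555.7, -183.9, 105.0]
orientation: [-3.142, -0.0, 1.834]
force: [-0.3, 0.9, -6.0]
width: 29.3
```

Run:
```python
from h import *
go(556.5,-184.1,99,105.15)
```

```text
t 19.48 pos [ 555.7 -183.9  105. ] rpy [-180.    -0.   105.1] w 29.3 F [-0.3  0.9 -6. ]
roll total -0.1
tool dxyz mm -0.4 0.7 6.0
```

Emit:
{"method": "play_rows", "body": {
  "targets": [
    [0.1,0,0.0005,0.003,0],
    [0.1,0,0,0.003,0],
    [0.1,0,0,0.002,0],
    [0.1,0,0,0.002,0],
    [0.1,0,0,0,0],
    [0.1,0,0,0,0]
  ]
}}

```text
t: 19.98
tcp_pos: [556.0, -183.7, 94.8]
orientation: [-3.141, -0.0, 1.834]
force: [0.4, 0.1, -6.3]
width: 28.8
```

Emit:
{"method": "play_rows", "body": {
  "targets": [
    [0.1,0,0,0.002,0],
    [0.1,0,0,0.002,0],
    [0.1,0,0,0,0]
  ]
}}

```text
t: 20.23
tcp_pos: [556.1, -183.7, 90.7]
orientation: [-3.141, -0.0, 1.834]
force: [0.1, 0.4, -6.5]
width: 29.2
```

Emit:
{"method": "play_rows", "body": {
  "targets": [
    [0.1,0,0,0.003,0],
    [0.1,0,0,0.003,0],
    [0.1,0,0,0.003,0],
    [0.1,0,0,0.003,0],
    [0.1,0,0,0.003,0],
    [0.1,0,0,0,0],
    [0.1,0,0,0,0]
  ]
}}

```text
t: 20.82
tcp_pos: [555.9, -183.7, 75.7]
orientation: [-3.141, -0.0, 1.834]
force: [0.6, -1.0, -6.7]
width: 29.0
```

Emit:
{"method": "play_rows", "body": {
  "targets": [
    [0.1,0,0,0.003,0],
    [0.1,0,0,0.002,0],
    [0.1,0,0,0.001,0],
    [0.1,0,0,0,0],
    [0.1,0,0,0,0]
  ]
}}

```text
t: 21.23
tcp_pos: [556.1, -183.7, 69.9]
orientation: [-3.141, -0.0, 1.834]
force: [0.7, -0.5, -7.1]
width: 29.1
```

Emit:
{"method": "play_rows", "body": {
  "targets": [
    [0.1,0,0,0.001,0],
    [0.1,0,0,0.001,0],
    [0.1,0,0,0.0005,0],
    [0.1,0,0,0,0],
    [0.1,0,0,0,0]
  ]
}}

```text
t: 21.65
tcp_pos: [556.2, -183.7, 67.5]
orientation: [3.142, 0.0, 1.834]
force: [0.4, -0.6, -7.1]
width: 28.7
```

Run:
```python
from h import *
s=shot('side','s17.png');crop(s,290,345,185,235,'f2.png',12)
go(556.5,-184.1,67.5)
```

```text
t 21.7 pos [ 556.2 -183.7   67.6] rpy [180.    0.  105.1] w 29.1 F [ 0.4  0.  -7. ]
tool dxyz mm -0.5 0.2 0.1
```

View pics/f2.png

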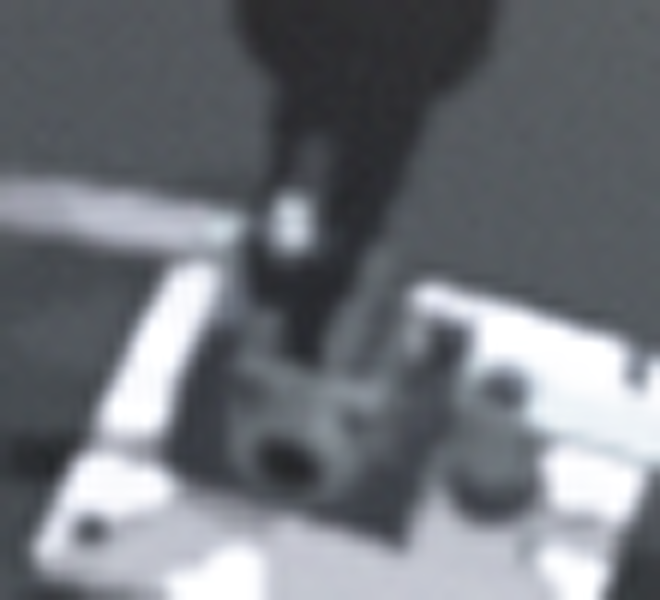

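Emit:
{"method": "play_rows", "body": {
  "targets": [
    [0.1,0,0,0.001,0],
    [0.1,0,0,0.0005,0],
    [0.1,0,0,0,0],
    [0.1,0,0,0,0]
  ]
}}

```text
t: 22.03
tcp_pos: [556.5, -183.8, 67.3]
orientation: [3.141, 0.0, 1.834]
force: [-2.9, 2.3, 3.5]
width: 29.1
```

Emit:
{"method": "play_rows", "body": {
  "targets": [
    [0.4,0,0,0,0],
    [0.5,0,0,0,0],
    [0.6,0,0,0,0],
    [0.6,0,0,0,0],
    [0.6,0,0,-0.01,0],
    [0.6,0,0,-0.02,0],
    [0.6,0,0,-0.04,0],
    [0.6,0,0,-0.04,0],
    [0.6,0,0,-0.02,0],
    [0.6,0,0,0,0]
  ]
}}

```text
t: 22.87
tcp_pos: [559.7, -185.3, 204.7]
orientation: [3.131, 0.009, 1.834]
force: [0.7, -1.0, 0.4]
width: 51.3
```

Run:
```python
from h import *
s=shot('side','s18.png');crop(s,280,370,175,250,'f3.png',8)
o=r.observe(); go(556.5,-184.1,67.5); print(o['q'])
F=np.array([559.2,-186.5,0]); yw=np.radians(15.15); fx=np.array([np.cos(yw),np.sin(yw),0]); fy=np.array([-np.sin(yw),np.cos(yw),0])
F=F+4.2*fy-1*fx
P=F-57*fy; print('pivot',P)
for a in(0,.1,.2,1.57): 
    d=-np.cos(a)*fy+np.sin(a)*fx; print(a,P+108*d,proj(s,P+108*d+[0,0,56]))
```

```text
t 22.92 pos [ 558.3 -184.7  201.2] rpy [179.6   0.3 105.1] w 51.0 F [ 0.4 -0.4 -0.4]
tool dxyz mm 1.1 -1.6 133.7
[-4.46032142e-01 -1.96516378e-02  1.73687461e+00  3.97585307e-05
  1.41587565e+00 -7.09291795e-01]
pivot [ 572.03387367 -237.72627926    0.        ]
0 [ 600.25934353 -341.97273172    0.        ] [[360.89137149 227.132175  ]]
0.1 [ 610.52561327 -338.63408858    0.        ] [[361.49979625 224.9461606 ]]
0.2 [ 620.40728627 -334.28720797    0.        ] [[361.79979971 222.7099207 ]]
1.57 [ 676.30276977 -209.58383258    0.        ] [[339.82155236 198.16485534]]
```

View pics/f3.png

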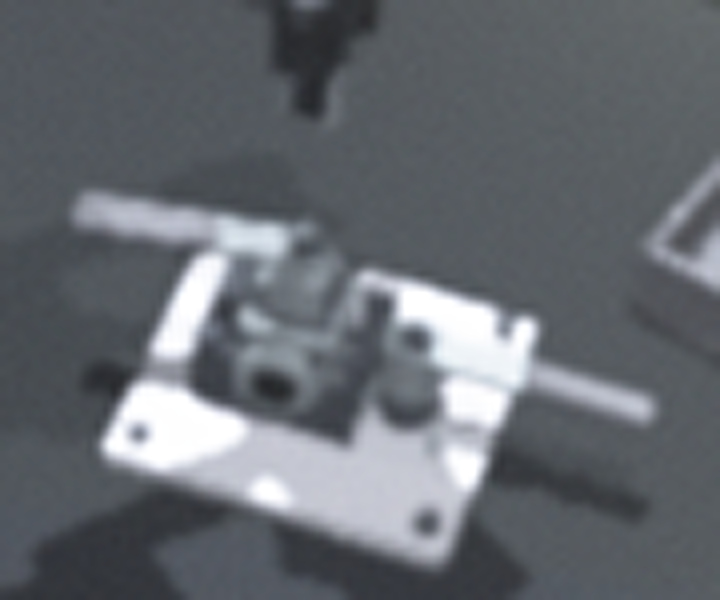

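Emit:
{"method": "play_rows", "body": {
  "targets": [
    [0,-0.02,-0.006,0,0],
    [0,-0.035,-0.011,0,0],
    [0,-0.035,-0.011,0,0],
    [0,-0.033,-0.011,0,0],
    [0,-0.012,-0.004,0.02,0],
    [0,0,0,0.035,0],
    [0,0,0,0.035,0],
    [0,0,0,0.03,0],
    [0,0,0,0,0],
    [0,0,0,0,0]
  ]
}}

```text
t: 23.75
tcp_pos: [547.6, -323.7, 72.7]
orientation: [-3.137, -0.006, 1.834]
force: [0.3, 0.0, -0.2]
width: -0.2
```

```bash
cat >> h.py <<'E'
FO=np.array([557.1,-182.7]); FY=np.radians(15.15)
def uv():
    o=r.observe(); d=o['tcp_pos'][:2]-FO; c,s=np.cos(FY),np.sin(FY)
    print('t',round(o['t'],2),'u',round(c*d[0]+s*d[1],1),'v',round(-s*d[0]+c*d[1],1),'z',round(o['tcp_pos'][2],1),'F',o['force'].round(1),'w',round(o['width'],1),'yaw',np.degrees(o['orientation'][2]).round(1))
E
python3 - <<'E'
from h import *
uv()
s=shot('side','s19.png');crop(s,280,370,175,250,'f4.png',8)
E
```

```text
t 23.75 u -46.0 v -133.6 z 72.7 F [ 0.3  0.  -0.2] w -0.2 yaw 105.1
```

View pics/f4.png

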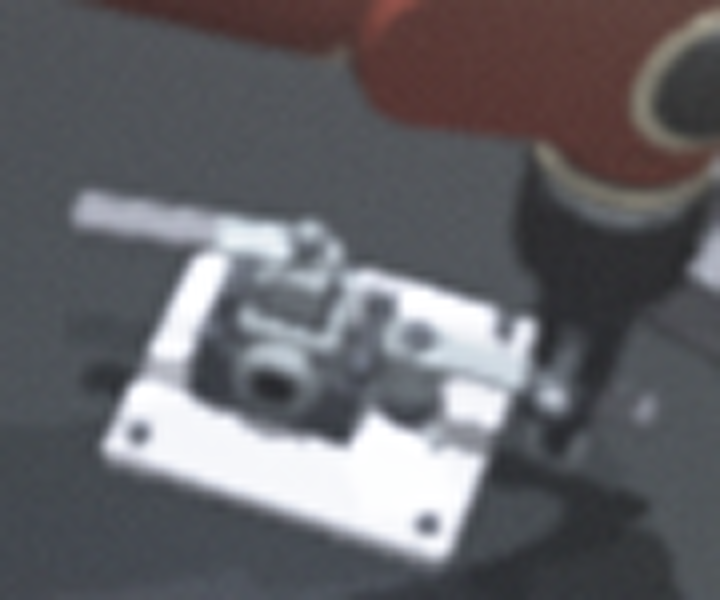

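Emit:
{"method": "play_rows", "body": {
  "targets": [
    [0,0,0,0.015,0],
    [0,0,0,0.01,0],
    [0,-0.004,0.01,0,0],
    [0,-0.004,0.01,0,0],
    [0,-0.001,0.01,0,0],
    [0,0,0.01,0,0],
    [0,0,0.01,0,0],
    [0,0,0.008,0,0],
    [0,0,0,0,0]
  ]
}}

```text
t: 24.55
tcp_pos: [609.8, -318.3, 51.3]
orientation: [3.14, 0.001, 1.835]
force: [-0.3, -0.0, 0.2]
width: 0.1
```

Run:
```python
from h import *
uv()
s=shot('side','s20.png');crop(s,280,370,175,250,'f5.png',8)
```

```text
t 24.55 u 15.4 v -144.6 z 51.3 F [-0.3 -0.   0.2] w 0.1 yaw 105.2
```

View pics/f5.png

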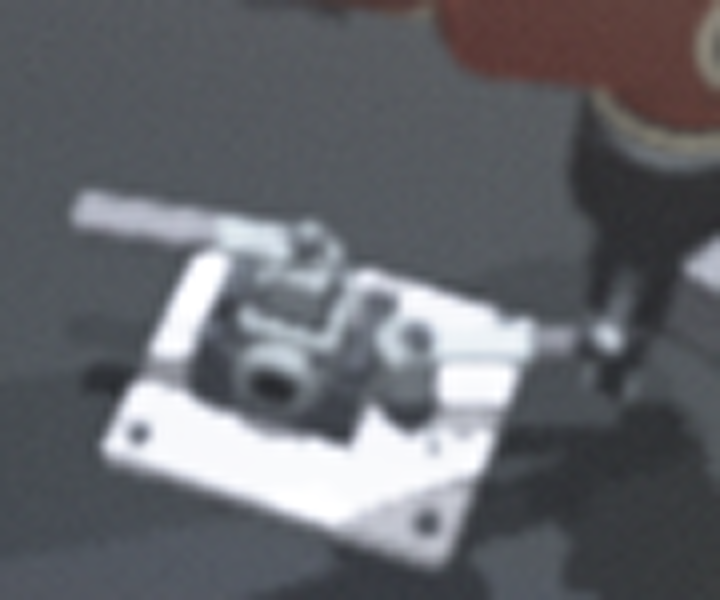

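Emit:
{"method": "play_rows", "body": {
  "targets": [
    [0,0.002,0.009,0.002,0],
    [0,0.003,0.009,0,0],
    [0,0.005,0.009,0,0],
    [0,0.008,0.0095,0,0],
    [0,0.008,0.0095,0,0],
    [0,0.009,0.009,0,0],
    [0,0.008,0.004,0,0],
    [0,0.009,0.004,0,0],
    [0,0.009,0.003,0,0],
    [0,0,0,0,0]
  ]
}}

```text
t: 25.43
tcp_pos: [656.2, -240.4, 48.9]
orientation: [3.141, -0.001, 1.836]
force: [-0.4, 0.4, -0.3]
width: -0.2
```

Run:
```python
from h import *
uv()
s=shot('side','s21.png');crop(s,280,370,165,240,'f6.png',8)
```

```text
t 25.43 u 80.6 v -81.6 z 48.9 F [-0.4  0.4 -0.3] w -0.2 yaw 105.2
```

View pics/f6.png

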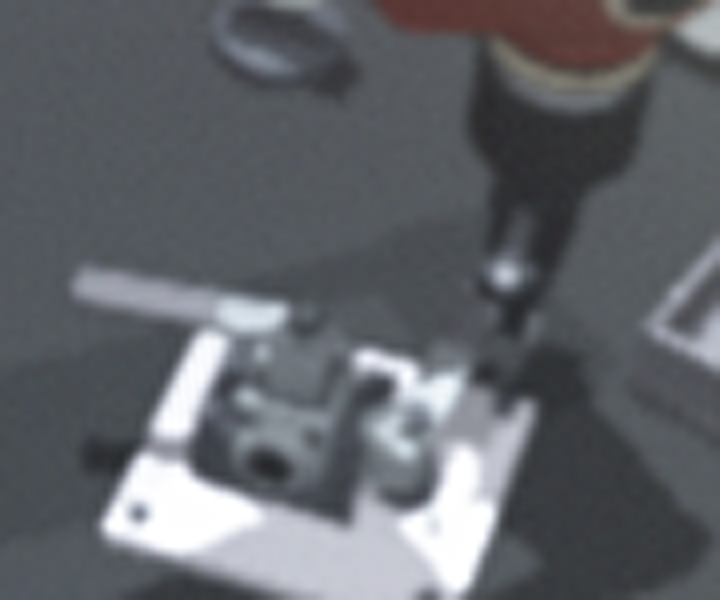

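Emit:
{"method": "play_rows", "body": {
  "targets": [
    [0,0.004,0.001,0,0],
    [0,0.003,0.001,0,0],
    [0,0.002,0,0,0],
    [0,0,0,0,0],
    [0,0,0,0,0]
  ]
}}

```text
t: 25.9
tcp_pos: [655.9, -235.8, 49.6]
orientation: [3.141, 0.004, 1.833]
force: [1.3, -6.6, -2.8]
width: -0.1
```

Emit:
{"method": "play_rows", "body": {
  "targets": [
    [0,0.002,0,0,0],
    [0,0.001,0,0,0],
    [0,0,0,0,0],
    [0,0,0,0,0]
  ]
}}

```text
t: 26.23
tcp_pos: [655.8, -235.6, 49.7]
orientation: [3.14, 0.01, 1.833]
force: [2.5, -14.0, -6.0]
width: 0.1
```

Run:
```python
from h import *
uv()
```

```text
t 26.23 u 81.5 v -76.9 z 49.7 F [  2.5 -14.   -6. ] w 0.1 yaw 105.0
```

Emit:
{"method": "play_rows", "body": {
  "targets": [
    [0,-0.006,0,0,0],
    [0,-0.01,0,0,0],
    [0,0,0,-0.03,0],
    [0,0,0,-0.04,0],
    [0,0,0,-0.04,0],
    [0,0,0,-0.01,0],
    [0,0,0,0,0]
  ]
}}

```text
t: 26.82
tcp_pos: [662.2, -247.4, 176.2]
orientation: [3.133, 0.006, 1.834]
force: [-0.3, -0.1, 0.6]
width: 0.4
```

Emit:
{"method": "play_rows", "body": {
  "targets": [
    [0,0.03,-0.007,0,0],
    [0,0.035,-0.008,0,0],
    [0,0.035,-0.008,0,0],
    [0,0.035,-0.007,0,0],
    [0,0.03,-0.007,0,0],
    [0,0.005,0,0,0],
    [0,0,0,0,0],
    [0,0,0,0,0]
  ]
}}

```text
t: 27.48
tcp_pos: [578.9, -91.6, 168.2]
orientation: [-3.141, -0.0, 1.835]
force: [0.4, -0.7, -0.1]
width: -0.4
```

Run:
```python
from h import *
uv()
s=shot('side','s22.png');crop(s,270,370,165,240,'f7.png',8)
t=shot('top','t22.png');crop(t,270,390,120,220,'f8.png',6)
```

```text
t 27.48 u 44.9 v 82.2 z 168.2 F [ 0.4 -0.7 -0.1] w -0.4 yaw 105.1
```

View pics/f7.png

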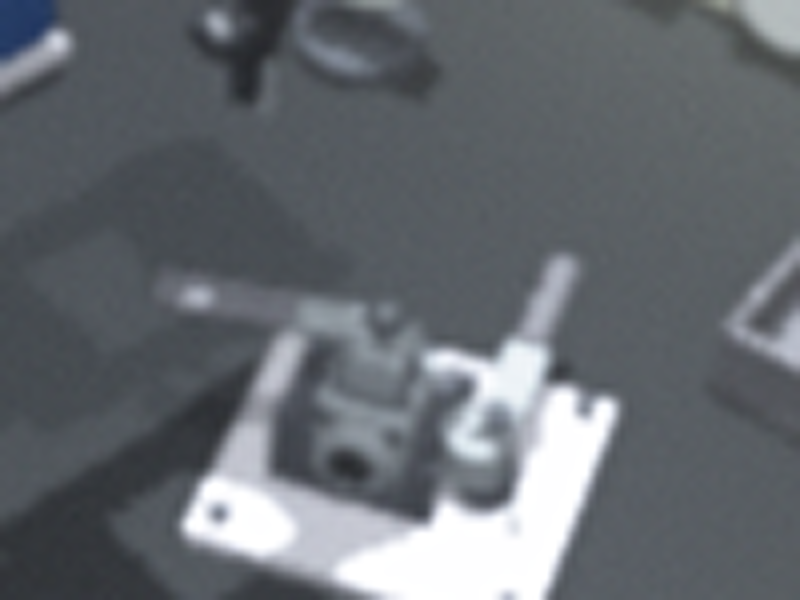

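View pics/f8.png

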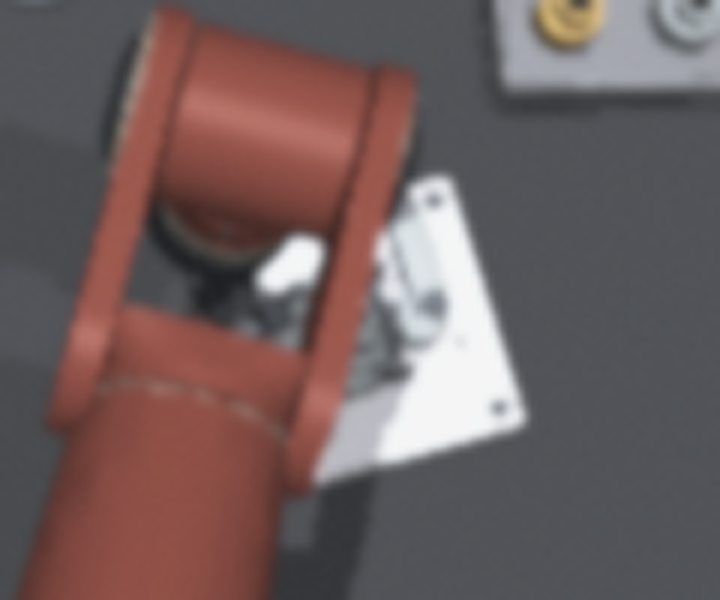

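Emit:
{"method": "play_rows", "body": {
  "targets": [
    [0,0,0,0.03,0],
    [0,-0.002,0,0.03,0],
    [0,-0.002,0,0.02,0],
    [0,0,0,0.004,0],
    [0,0,-0.008,0,0],
    [0,0,-0.008,0,0],
    [0,0,-0.008,0,0],
    [0,0,-0.008,0,0],
    [0,0,-0.008,0,0],
    [0,0,-0.008,0,0]
  ]
}}

```text
t: 28.42
tcp_pos: [534.3, -108.6, 86.9]
orientation: [3.138, 0.002, 1.834]
force: [2.8, 0.1, 0.7]
width: 0.1
```

Run:
```python
from h import *
uv()
s=shot('side','s23.png');crop(s,270,370,165,240,'f9.png',8)
```

```text
t 28.42 u -2.7 v 77.5 z 86.9 F [2.8 0.1 0.7] w 0.1 yaw 105.1
```

View pics/f9.png

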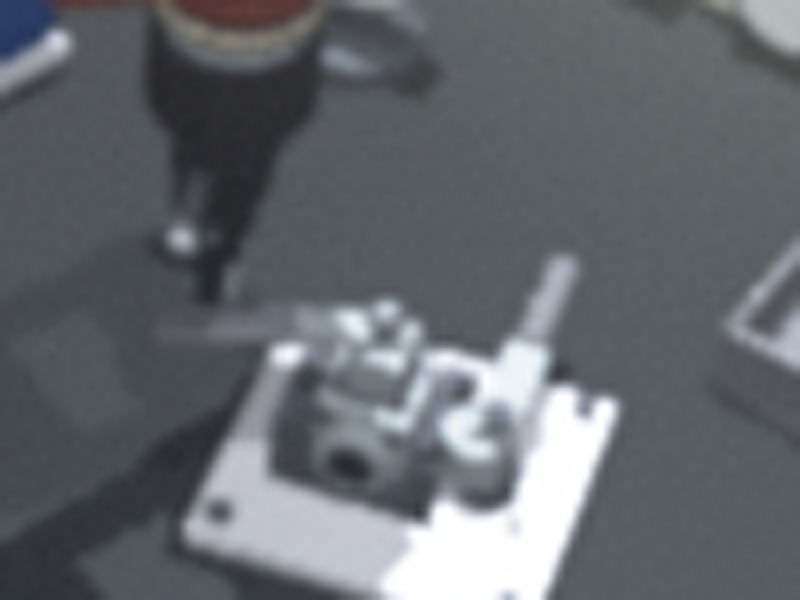

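Emit:
{"method": "play_rows", "body": {
  "targets": [
    [0,0,-0.009,0.002,0],
    [0,-0.002,-0.009,0,0],
    [0,-0.003,-0.009,0,0],
    [0,-0.004,-0.009,0,0],
    [0,-0.007,-0.0085,0,0],
    [0,-0.008,-0.008,0,0],
    [0,-0.009,-0.008,0,0],
    [0,-0.009,-0.006,0,0],
    [0,-0.009,-0.004,0,0],
    [0,0,0,0,0]
  ]
}}

```text
t: 29.3
tcp_pos: [478.1, -177.5, 82.9]
orientation: [-3.14, 0.0, 1.832]
force: [0.4, 0.4, -0.0]
width: -0.0
```

Run:
```python
from h import *
uv()
s=shot('side','s24.png');crop(s,270,370,165,240,'f10.png',8)
```

```text
t 29.3 u -74.9 v 25.6 z 82.9 F [ 0.4  0.4 -0. ] w -0.0 yaw 105.0
```

View pics/f10.png

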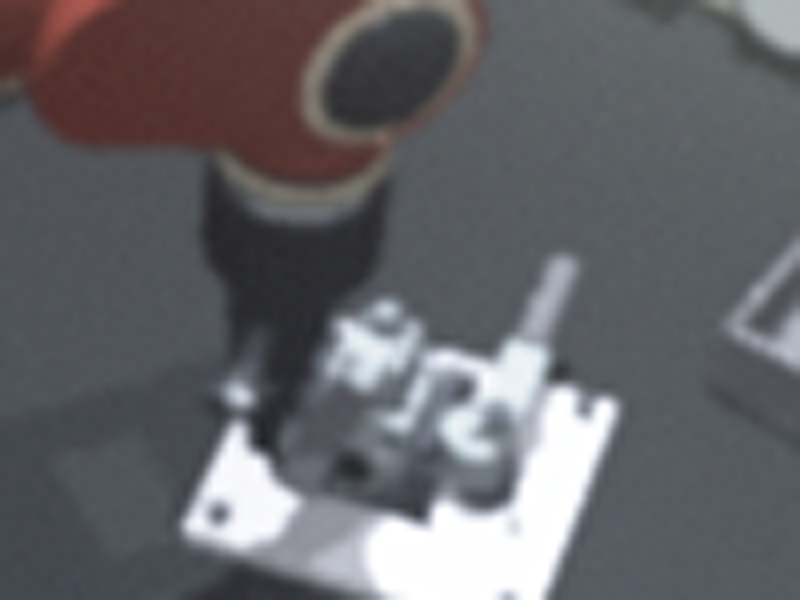

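Emit:
{"method": "play_rows", "body": {
  "targets": [
    [0,-0.004,0,0,0],
    [0,-0.003,0,0,0],
    [0,-0.002,0,0,0],
    [0,0,0,0,0],
    [0,0,0,0,0]
  ]
}}

```text
t: 29.77
tcp_pos: [480.7, -183.7, 82.6]
orientation: [-3.14, -0.002, 1.834]
force: [-3.8, 3.2, 2.1]
width: -0.3
```

Emit:
{"method": "play_rows", "body": {
  "targets": [
    [0,-0.002,0,0,0],
    [0,0,0,0,0],
    [0,0,0,0,0]
  ]
}}

```text
t: 30.02
tcp_pos: [480.7, -184.0, 82.6]
orientation: [-3.14, -0.005, 1.834]
force: [-4.9, 8.5, 3.9]
width: 0.1
```

Run:
```python
from h import *
uv()
```

```text
t 30.02 u -74.0 v 18.7 z 82.6 F [-4.9  8.5  3.9] w 0.1 yaw 105.1
```

Emit:
{"method": "play_rows", "body": {
  "targets": [
    [0,-0.001,0,0,0],
    [0,0,0,0,0],
    [0,0.006,0,0,0],
    [0,0.012,0,0,0],
    [0,0.015,0,0,0],
    [0,0,0,-0.03,0],
    [0,0,0,-0.04,0],
    [0,0,0,-0.04,0],
    [0,0,0,-0.02,0],
    [0,0,0,0,0]
  ]
}}

```text
t: 30.85
tcp_pos: [476.6, -156.0, 220.6]
orientation: [3.132, 0.009, 1.835]
force: [0.5, -0.3, -0.2]
width: -0.5
```

Emit:
{"method": "play_rows", "body": {
  "targets": [
    [0,0.03,0,0,0],
    [0,0.04,0,0,0],
    [0,0.04,0,0,0],
    [0,0.04,0,0,0],
    [0,0.04,0,0,0],
    [0,0.04,0,0,0],
    [0,0.02,0,0,0],
    [0,0,0,0,0],
    [0,0,0,0,0]
  ]
}}

```text
t: 31.6
tcp_pos: [407.6, 87.2, 212.3]
orientation: [-3.141, 0.001, 1.837]
force: [-0.3, -0.5, -0.4]
width: -0.1
```

Run:
```python
from h import *
uv()
s=shot('side','s25.png');crop(s,270,370,165,240,'g1.png',8)
t=shot('top','t25.png');crop(t,290,380,130,215,'g2.png',7)
z=np.array([0,0,1.]);fx=np.array([np.cos(FY),np.sin(FY),0]); fy=np.array([-np.sin(FY),np.cos(FY),0]);F=np.array([*FO,0])
for th in(1.4,1.5,1.57): 
    d=-np.sin(th)*fx+np.cos(th)*fy
    for im,x0,y0,k in((s,270,165,8),(t,290,130,7)): print(th,((proj(im,F+96*z+105*d)-[x0,y0]+.5)*k-.5)[0].round(0),((proj(im,F+96*z)-[x0,y0]+.5)*k-.5)[0].round(0))
```

```text
t 31.6 u -73.8 v 299.6 z 212.3 F [-0.3 -0.5 -0.4] w -0.1 yaw 105.3
1.4 [268. 482.] [382. 332.]
1.4 [286. 528.] [258. 307.]
1.5 [290. 492.] [382. 332.]
1.5 [308. 524.] [258. 307.]
1.57 [306. 497.] [382. 332.]
1.57 [324. 520.] [258. 307.]
```

View pics/g1.png

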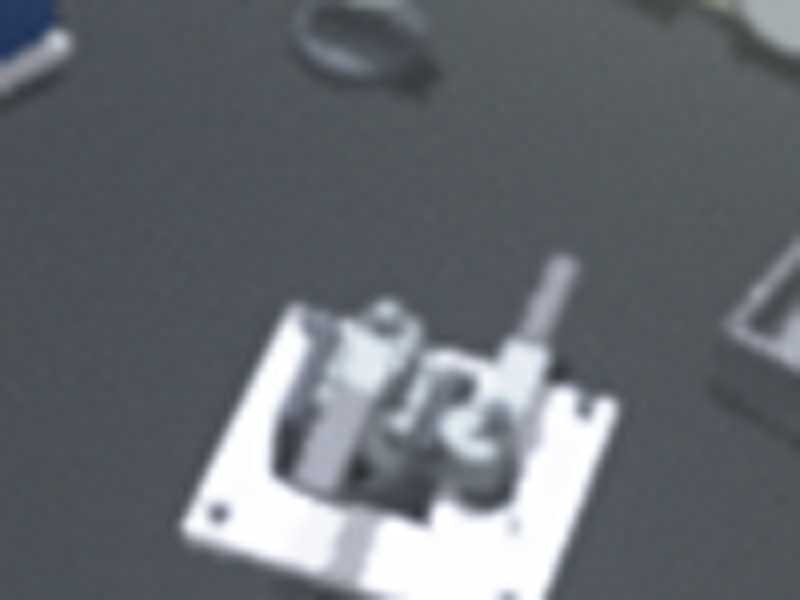

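View pics/g2.png

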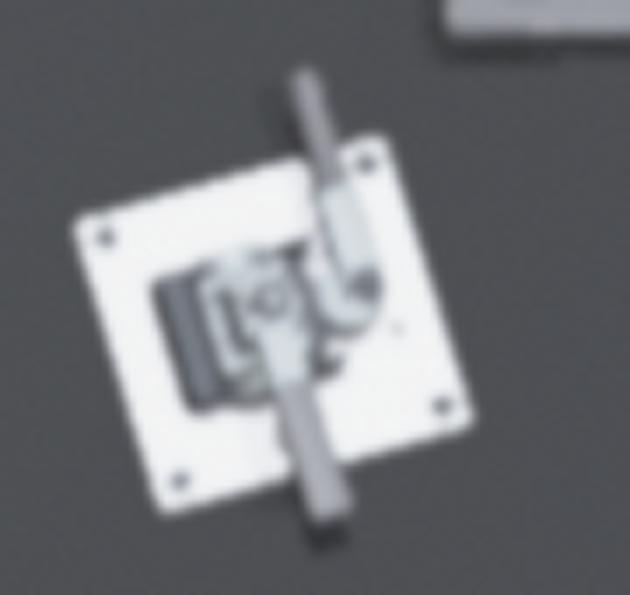

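View pics/t25.png

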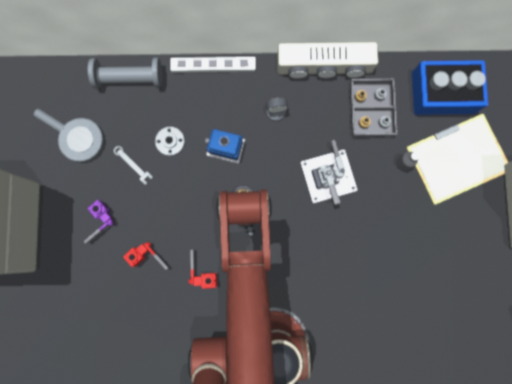

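Run:
```python
from h import *
uv(); print(r.sign_off())
```

```text
t 31.7 u -73.6 v 298.1 z 212.6 F [-0.   0.3 -0.2] w -0.1 yaw 105.1
the job is handed in; nothing more can be done
None
```

The job is handed in at 31.7 s of the 72 s allowed; no verdict was reported.

**What I did:**
- I gripped the valve by its neck and tipped it until it stood upright on the bench.
- I then gripped it across the bonnet and lowered it into the nest until it touched the rest pad, with the handle out over the back jaw, and let go.
- I pushed the cam lever to its stop, where it held at about 14 N without moving further.
- Only then did I push the valve handle to its open stop, which held at about 9 N without moving further.

**Last checks:**
- In the last top picture both levers lie within about 1° of the fixture's x axis. The cam lever points along +x and the handle along -x.
- The valve stands upright in the nest. I judged its seating from the pictures and the touch at the expected height, not to the millimetre.
- The gripper was clear and touching nothing. In the last pictures the actuator, spanner, flange, gauge and bottle look where they were, judged by eye. The arm hid most of the angle valve.

**What disagreed:**
- The top and side cameras differed by about 3.5 mm on where the fixture lies along its y axis. I placed the valve by comparing valve and fixture within the same picture, and it went in without forces that would suggest jamming.
- The valve turned about 10° on the bench when I let go of it after tipping, and I measured it again before the second grip.
- On the first lift the valve stuck in the grip instead of swinging. A few short jerks at the lowest grip force freed it.

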